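# Brace a glass panel in its jig with a C-hook

## Task

Take the steel C-hook by its orange grip and turn its arm along its own curve through the brass eye of the plywood jig until the red tip presses on the glass panel with about 5 newtons; keep that pressure for a full second. Then leave the hook standing upright on its foot, still through the eye with its tip resting on the glass. Do not force the hook, be gentle with the glass (10 newtons crack it), never touch it with the gripper, and leave the other things on the bench where they are.

Things in the scene. Friction and masses are not known exactly. Their poses are not given: they have to be found in the camera images.
- hook: Loose C-hook, about 0.45 kg (may vary by a third). Origin: centre of the underside of its round steel foot (40 mm across, 14 high); z up. A round steel arm, 8 mm thick, runs level at z = 32 mm on a circle of radius 60 mm: from the grip at (0, 0) it starts towards +y and turns counterclockwise (from above) through 135 degrees to the red tip.
- hook_grip (a point): Point to grasp, in the orange grip at (0, 0, 70) mm in the hook frame. The grip is an upright block above the foot, 16 mm along hook x, 30 mm along hook y, top at z = 92 mm; fingers close along hook x, from above; grip firmly (about 100 N), for the press twists it. A foot dragging on the bench adds to the force felt: carry it 1 to 2 mm up while turning, then set it down.
- hook_tip (a point): Centre of the red ball (8.4 mm across) at the end of the arm, at (-102.4, 42.4, 32) mm in the hook frame.
- hook_axis (a point): Centre of the arm's circle, an empty point at (-60, 0, 32) mm in the hook frame.
- jig: Fixed jig: plywood plate 8 mm thick (x 41 to 106, y -15 to 125 mm in its frame) with a brass eye and the panel's cradle. Its origin, on the bench beside the plate, is the point to turn about: with hook_axis above it, a counterclockwise turn (from above) carries the tip through the eye to the glass. On the side away from the plate the bench is free for the hook's foot.
- eye (a point): Centre of the brass eye (upright ring, inner radius 7 mm, outer 14.5 mm, 7 mm thick), at (60, 0, 32) mm in the jig frame; its opening faces along jig y and the tip enters moving to jig +y. The arm has 3 mm of play all round. Under load the hook may twist in the fingers and lean on the eye, which then pushes it along jig x: so judge the press on the glass by the force along jig y (0.67 of it).
- cradle: Wooden cradle fixed on the jig, with the stained-glass panel in it (6 mm thick, 120 wide, upright, z = 14 to 114 mm; blue, amber, green, red pieces in grey strips). Origin on the bench below point glass_zone; x along the tip's travel there, y towards the jig's origin. The panel is sprung and damped: it gives 0.5 mm per newton along x; press slowly. 3 to 8 N is right, over 10 N cracks it.
- glass_zone (a point): Point of the arm's circle 48 degrees counterclockwise past the eye, z = 32 mm. The glass face (facing cradle -x) stands anywhere from 16 mm before to 16 mm behind it along cradle x: not measured, feel for it (tip 28 to 60 degrees past the eye). On release the panel pushes the hook back a little; friction of its foot on the bench then holds it.
- can: red drinks can, 66 mm wide, 120 tall, loose; to be left alone
- flux: white bottle with a blue label, 60 mm wide, 150 tall, loose; to be left alone
- foil: flat roll of copper foil, 76 mm across, 12 high, loose; to be left alone
- tile_blue: loose blue glass tile 45 x 45 x 6 mm; to be left alone
- tile_amber: loose amber glass tile 40 x 40 x 6 mm; to be left alone
- tile_red: loose dark red glass tile 40 x 60 x 6 mm; to be left alone
- tub: small white bowl, 90 mm across, 45 high, loose; to be left alone
- brush: hand brush lying flat, loose; to be left alone

How it is judged:
By the outcome, as a careful person would: the job done as asked, in the order asked, and still so for the second after the job is handed in, with the robot touching nothing.
It also fails if it takes over 72 s, if anything falls off the work surface, if the arm or the gripper's body presses on something with over 40 N, if the wrist force passes 120 N, or if a joint passes its speed limit or range.

## Robot

A 6-joint arm with a two-finger parallel gripper is mounted at the origin on the work surface. World frame = base frame: x ahead of the robot, y to its left, z up, the work surface at z = 0. Lengths are in m, angles in rad, forces in N, time in s.
With the tool pointing down it reaches from about 0.375 to 0.9 m from the base axis. Payload 3.1 kg.
Tool frame: the origin (TCP) lies between the finger pads; the fingertips stand manip.finger_overhang ahead of it and the grasp point (between the pads) lies 5 mm behind it (manip.finger_overhang is the distance from the TCP to the fingertips, in m); z points along the fingers, y is the line along which they close (so a half turn about z gives the same grasp; the last joint's range is limited). The gripper opens to 85 mm and grips with 20 to 120 N. Pads are 22 mm wide; open, the fingers measure 114 mm over their backs; the gripper's body (76 mm by 85 mm) begins 54 mm behind the grasp point. The pads swing forward as they close: fully open they stand 13 mm farther back than shut.
Start: joints at [1.05, 0.527, 1.433, -0, 1.181, -0.178], TCP at [0.209, 0.589, 0.245] pointing down, gripper open.
Joint ranges: [-3.08, 3.08], [-0.75, 2.2], [0.22, 2.44], [-1.43, 4.57], [0, 2.65], [-2.85, 2.85]. Speed limits (rad/s): [2.79, 2.79, 3.14, 3.14, 3.14, 3.14].

## Interface

Orientations are given as a unit quaternion [x, y, z, w].
In Python, from station import manip gives the robot as it stands.
- The arm moves only by the tool drive_tool, never from a script. Its argument "plan" is a list of rows, each a list of 7 numbers: the shift along the tool's x, y, z in m, then the turn, a rotation vector about the tool's x, y, z in degrees, then the opening, from -1 (shut) to 1 (fully open). In form: [[x, y, z, wx, wy, wz, gripper], ...]. A call has 1 to 10 rows; each row shifts and turns the commanded pose from where the row before left it, along the tool's axes as they then stand; what a row does not reach is not made up. A row lasts 1/10 s, in which the tool goes at most 50 mm and 8.59 degrees, less where a joint would pass 70% of its speed; a pose out of reach is approached as far as the arm can. A call is refused whole if a number of a shift passes 0.05 or a number of a turn 8.59, either way. A call with a gripper value outside its range is refused whole. The fingers move at their own pace and stop on an object; "newtons" is the grip in N (left out, the last holds). Time passes only in rows, so rows that do not move let the fingers close. It gives the time, the measured TCP pose, the force, the opening and the grip force at its end, in the units of the state.
- manip.sense(): the state, without advancing time (a new reading comes with each control period).
- manip.snapshot(name): name is "scene" or "top"; returns a dict with "image" (384x512x3 uint8, red, green, blue), "z_map" (384x512 float32, m along the optical axis (not along the pixel's ray), 0 where there is no reading), "fov_y" (degrees; the focal length in pixels is half the picture's height over the tangent of half this angle, whatever the lens; pixels are square), "cx", "cy" (the principal point, pixels), "extrinsics" (4x4, takes a point from camera to world coordinates). Camera axes: x right, y up, looking along -z (the intrinsics and any distortion apply to the point x, -y, -z); pixel columns grow to the right and rows downward; lengths in m; the calibration is good to about 2 mm. A picture is of the moment at which its call begins.
- manip.sign_off(): hands the job in; it is judged then, once.
The state is a dict: "t": time; "q": joint angles; "qd": joint speeds; "tau": joint torques, N m; "tcp_pos": TCP position; "tool_rot": TCP orientation; "force": force on the tool from outside, world axes, zero at the start; "ft_torque": the same for the moment, N m; "finger_gap": opening from 0.0 (shut) to 1.0 (fully open); "gripper_force": force on a finger pad.
Only numpy, scipy, OpenCV 4.12 (cv2) and the standard library are available. Lean on these libraries where they do the work, as an engineer would, in place of code of your own. Each camera call takes 0.05 s, during which the arm holds its last target. There are 200 camera calls.

## Working session

There is one attempt and no reset: what is moved stays moved. The work goes in short steps, Python scripts to look and compute and a tool call to move; the robot and the scene stay as the last step left them, time stands still between calls to the robot, and variables do not carry over. Pictures are saved under pics/ and viewed, at most 11 in all, crops included, and the job is handed in when it is done.

Besides the shell and the picture viewer there is one more tool, called after ">>>" as name([rows], argument=value, ...), one row to a line, values as JSON. drive_tool: Moves the arm, as the interface text tells. Its arguments: {"type":"object","properties":{"plan":{"type":"array"},"newtons":{"type":"number"}},"required":["plan"]}

```bash
mkdir -p pics; ls
cat > h.py <<'E'
import numpy as np,cv2
from station import manip
def snap(n,save):
    s=manip.snapshot(n); np.savez('pics/'+save,**s)
    cv2.imwrite('pics/'+save+'.png',cv2.resize(s['image'][:,:,::-1],(800,600),interpolation=cv2.INTER_CUBIC)); return s
def cloud(s):
    z=s['z_map'];h,w=z.shape;f=h/2/np.tan(np.radians(float(s['fov_y']))/2)
    v,u=np.mgrid[:h,:w]
    P=np.stack([(u-s['cx'])*z/f,-(v-s['cy'])*z/f,-z,np.ones_like(z)],-1)
    return (P@s['extrinsics'].T)[...,:3]
E
python3 - <<'E'
from h import *
for n in('scene','top'):
    s=snap(n,n+'0'); print(n,{k:(v.shape if hasattr(v,'shape') and v.ndim>1 else v) for k,v in s.items()}); print(s['extrinsics'].round(3))
print(manip.sense(),manip.finger_overhang)
E
```

```text
pics
scene {'image': (384, 512, 3), 'z_map': (384, 512), 'fov_y': 49.7383816206557, 'cx': 249.71788515545012, 'cy': 193.1296075271104, 'extrinsics': (4, 4)}
[[ 0.657 -0.49   0.574  1.253]
 [ 0.754  0.421 -0.504 -0.648]
 [ 0.005  0.764  0.646  0.906]
 [ 0.     0.     0.     1.   ]]
top {'image': (384, 512, 3), 'z_map': (384, 512), 'fov_y': 45.368859288542225, 'cx': 258.60302220689266, 'cy': 194.82104264038722, 'extrinsics': (4, 4)}
[[-0.026  0.99  -0.137  0.335]
 [-1.    -0.025  0.011 -0.022]
 [ 0.008  0.137  0.99   1.433]
 [ 0.     0.     0.     1.   ]]
{'t': 0.1, 'q': array([ 1.05047887e+00,  5.28388934e-01,  1.43377408e+00,  1.24184727e-05,
        1.18138720e+00, -1.78472561e-01]), 'qd': array([-0.00082464, -0.00139238, -0.00335404,  0.0009411 , -0.00112084,
        0.00034027]), 'tau': array([ 9.23533153e-04, -4.43306351e+01, -1.78586519e+01, -1.79923923e-04,
        3.83628052e-03,  9.64964386e-06]), 'tcp_pos': array([0.20915995, 0.58831332, 0.2444218 ]), 'tool_rot': array([ 1.70093673e-01,  9.85427412e-01, -9.17676407e-04, -3.40460321e-04]), 'force': array([-0.13395051,  0.52450258, -0.39549835]), 'ft_torque': array([0.00919835, 0.04212735, 0.00744724]), 'gripper_force': 0.0, 'finger_gap': 0.9988835681739782} 0.014
```

View pics/scene0.png

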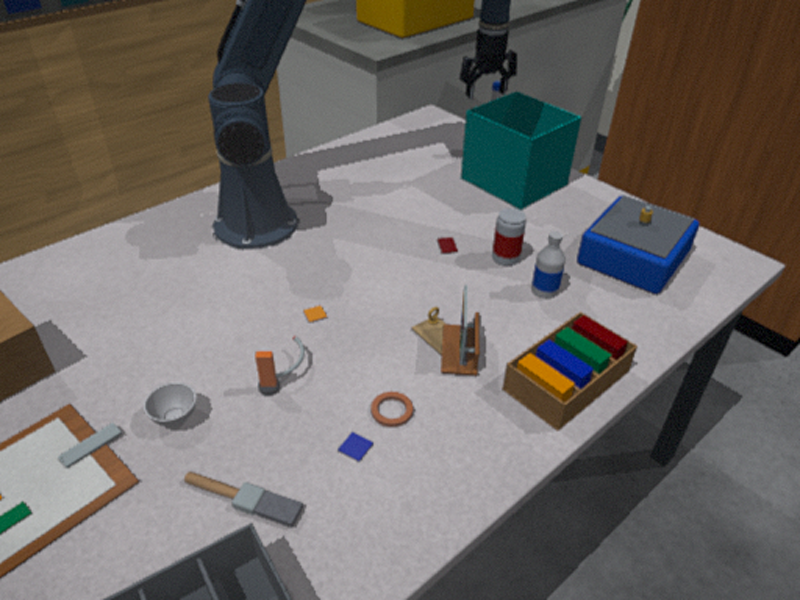

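View pics/top0.png

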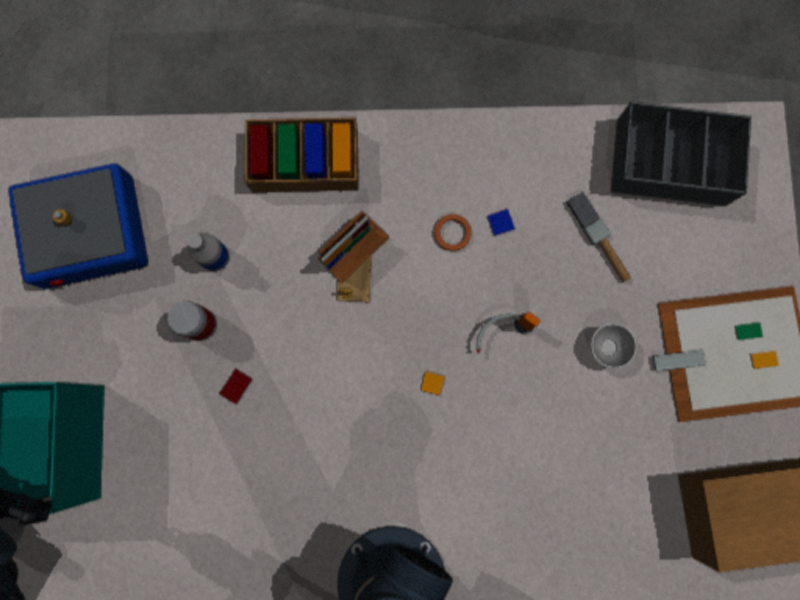

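The scene view shows the hook grip at (266,370) with its tip near (298,342), the eye at (433,313) and the cradle at (462,345). In the top view, the grip is at (530,320), the tip at (470,350), the eye at (342,294) and the cradle at (352,245). I'll enlarge both areas.

```bash
cat > crop.py <<'E'
import numpy as np,cv2
def crop(im,x0,y0,w,h,k):
    c=cv2.resize(im[y0:y0+h,x0:x0+w,::-1],None,fx=k,fy=k,interpolation=cv2.INTER_CUBIC)
    for i in range(0,w,10): cv2.putText(c,str(x0+i),(i*k,8),0,.3,(255,0,255),1);cv2.line(c,(i*k,10),(i*k,16),(255,0,255),1)
    for i in range(10,h,10): cv2.putText(c,str(y0+i),(0,i*k),0,.3,(255,0,255),1)
    return c
E
python3 - <<'E'
from crop import *
t=np.load('pics/top0.npz')['image'];s=np.load('pics/scene0.npz')['image']
a=np.vstack([np.hstack([crop(t,195,130,57,42,7)[:294,:399],crop(t,292,185,57,42,7)]),np.hstack([crop(s,255,180,57,60,7)[:, :399][:300*1+6],crop(s,155,205,57,60,7)[:306]])])
a=a[:600,:800];cv2.imwrite('pics/c1.png',a)
E
```

```text
(no output)
```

View pics/c1.png

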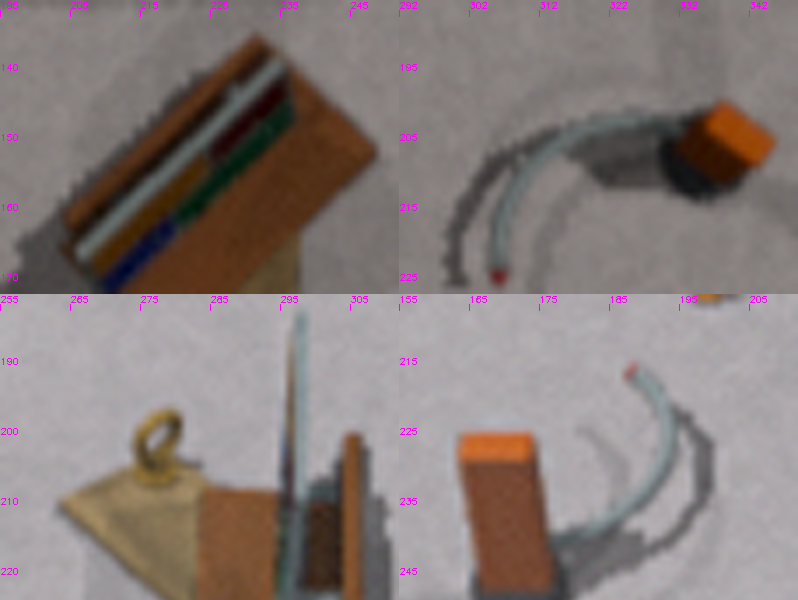

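Top crop: grip top centre (340.7,204.3), red tip (306.3,224.6). Scene crop: grip top centre (169,226.9), tip (188,216.1), eye centre (277.6,201.6). Next I'll compute positions and zoom in on the rest of the jig.

```bash
cat >> h.py <<'E'
def ray(s,u,v,z):
    f=384/2/np.tan(np.radians(float(s['fov_y']))/2);E=s['extrinsics']
    d=E[:3,:3]@[(u-s['cx'])/f,-(v-s['cy'])/f,-1];c=E[:3,3]
    return c+d*(z-c[2])/d[2]
def proj(s,P):
    f=384/2/np.tan(np.radians(float(s['fov_y']))/2);E=s['extrinsics']
    c=(np.atleast_2d(P)-E[:3,3])@E[:3,:3]
    return np.stack([s['cx']-f*c[:,0]/c[:,2],s['cy']+f*c[:,1]/c[:,2]],1)
E
python3 - <<'E'
from h import *
from crop import *
t=np.load('pics/top0.npz');s=np.load('pics/scene0.npz')
for n,c,u,v,z in [('grip',t,340.7,204.3,.092),('tip',t,306.3,224.6,.032),('grip',s,169,226.9,.092),('tip',s,188,216.1,.032),('eye',s,277.6,201.6,.032)]: print(n,ray(c,u,v,z).round(4))
# hook from depth: grip-top, arm
for n,c in(('t',t),('s',s)):
    P=cloud(c); m=(P[...,2]>.08)&(P[...,2]<.1)&(abs(P[...,0]-.51)<.08)&(abs(P[...,1]+.21)<.12)
    print(n,'griptop',P[m].mean(0).round(4),m.sum(), cv2.minAreaRect((P[m][:,:2]*1000).astype('f4')))
    for lo,hi in((.10,.125),):
        m=(P[...,2]>lo)&(P[...,2]<hi)&(abs(P[...,0]-.62)<.12)&(abs(P[...,1]-.09)<.13)
        print('glass',m.sum(),cv2.minAreaRect((P[m][:,:2]*1000).astype('f4')),P[m][:,2].max())
a=np.hstack([crop(t['image'],195,162,57,42,7),crop(s['image'],255,190,57,42,7)])
b=cv2.normalize(cloud(t)[...,2].clip(0,.12),None,0,255,cv2.NORM_MINMAX).astype('u1');b=np.dstack([b]*3)
b2=cv2.normalize(cloud(s)[...,2].clip(0,.12),None,0,255,cv2.NORM_MINMAX).astype('u1');b2=np.dstack([b2]*3)
a=np.vstack([a,np.hstack([crop(b,195,162,57,42,7),crop(b2,255,190,57,42,7)])])
cv2.imwrite('pics/c2.png',a)
E
```

```text
grip [ 0.4869 -0.278   0.092 ]
tip [ 0.4339 -0.1812  0.032 ]
grip [ 0.4932 -0.2779  0.092 ]
tip [ 0.4354 -0.1811  0.032 ]
eye [0.566  0.0739 0.032 ]
t griptop [ 0.4894 -0.2758  0.0907] 59 ((489.7032165527344, -276.24652099609375), (29.340431213378906, 15.322436332702637), 52.93817138671875)
glass 114 ((648.4354248046875, 71.69407653808594), (7.186653137207031, 119.5810317993164), 43.965362548828125) 0.12044511634340194
s griptop [ 0.4931 -0.2801  0.0891] 76 ((491.97967529296875, -279.1737365722656), (29.795604705810547, 17.400636672973633), 50.42222595214844)
glass 63 ((648.5303344726562, 70.67024230957031), (6.016210556030273, 123.45099639892578), 42.76091766357422) 0.11857439672579406
```

View pics/c2.png

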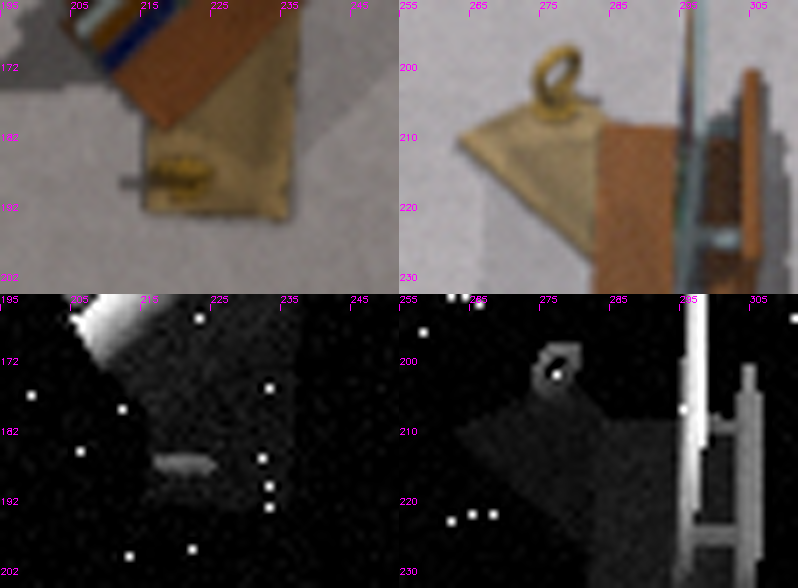

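Crop: eye in scene at (277.6,202.1); in top, its upper rim is at (221.4,186.1), and plate corners are at (215.9,191.6) and (236.7,193.4). In scene, the plate's left corner is at (263.4,210.7). I'll fit the jig pose to these.

Run:
```python
from h import *
from scipy.optimize import least_squares
t=np.load('pics/top0.npz');s=np.load('pics/scene0.npz')
obs=[(t,215.9,191.6,41,-15,8,1),(t,236.7,193.4,106,-15,8,1),(t,221.4,186.1,60,0,46.5,1.5),(s,263.4,210.7,106,-15,8,1),(s,277.6,202,60,0,32,1.5)]
def T(p,q):
    c,n=np.cos(p[2]),np.sin(p[2]);return np.array([p[0]+c*q[0]-n*q[1],p[1]+n*q[0]+c*q[1],q[2]])
def res(p,cams=(t,s)):
    r=[]
    for c,u,v,*q,w in obs:
        if c in cams: r+=list(w*(proj(c,T(p,np.array(q)/1000))[0]-[u,v]))
    r.append((p[2]-np.radians(-94.9))/np.radians(.7)); return np.array(r)
for cams in ((t,s),(t,),(s,)):
    o=least_squares(lambda p:res(p,cams),[.571,.134,-1.65]);p=o.x
    print(p[:2].round(4),np.degrees(p[2]).round(2),'eye',T(p,[.06,0,.032]).round(4),o.fun.round(2))
print('flux/can/tile')
for u,v,z in((208,250,.15),(190,320,.12),(433,383,.006),(452,232,.012)): print(ray(t,u*.64,v*.64,z).round(3))
for n,c in(('t',t),('s',s)):
    P=cloud(c); m=(P[...,2]>.06)&(P[...,2]<.125)&(abs(P[...,0]-.65)<.12)&(abs(P[...,1]-.07)<.09)
    Q=P[m]; 
    print(n,cv2.minAreaRect((Q[:,:2]*1000).astype('f4')))
    m=(P[...,2]>.025)&(P[...,2]<.055)&(np.hypot(P[...,0]-.566,P[...,1]-.074)<.022); print(P[m].mean(0),m.sum())
    m=(P[...,2]>.022)&(P[...,2]<.042)&(abs(P[...,0]-.46)<.05)&(abs(P[...,1]+.21)<.06); A=P[m]*1000
    f=least_squares(lambda q:np.hypot(A[:,0]-q[0],A[:,1]-q[1])-60,[440,-240],loss='soft_l1'); print('hook axis',f.x,len(A))
```

```text
Traceback (most recent call last):
ValueError: The truth value of an array with more than one element is ambiguous. Use a.any() or a.all()
```

Run:
```python
from h import *
from scipy.optimize import least_squares
t=dict(np.load('pics/top0.npz'));s=dict(np.load('pics/scene0.npz'))
obs=[(t,215.9,191.6,41,-15,8,1),(t,236.7,193.4,106,-15,8,1),(t,221.4,186.1,60,0,46.5,1.5),(s,263.4,210.7,106,-15,8,1),(s,277.6,202,60,0,32,1.5)]
def T(p,q):
    c,n=np.cos(p[2]),np.sin(p[2]);return np.array([p[0]+c*q[0]-n*q[1],p[1]+n*q[0]+c*q[1],q[2]])
def res(p,cams=(t,s)):
    r=[]
    for c,u,v,*q,w in obs:
        if any(c is k for k in cams): r+=list(w*(proj(c,T(p,np.array(q)/1000))[0]-[u,v]))
    r.append((p[2]-np.radians(-94.9))/np.radians(.7)); return np.array(r)
for cams in ((t,s),(t,),(s,)):
    o=least_squares(lambda p:res(p,cams),[.571,.134,-1.65]);p=o.x
    print(p[:2].round(4),np.degrees(p[2]).round(2),'eye',T(p,[.06,0,.032]).round(4),o.fun.round(2))
print('flux/can/tile')
for u,v,z in((208,250,.15),(190,320,.12),(433,383,.006),(452,232,.012)): print(ray(t,u*.64,v*.64,z).round(3))
for n,c in(('t',t),('s',s)):
    P=cloud(c); m=(P[...,2]>.06)&(P[...,2]<.125)&(abs(P[...,0]-.65)<.12)&(abs(P[...,1]-.07)<.09)
    Q=P[m]; 
    print(n,cv2.minAreaRect((Q[:,:2]*1000).astype('f4')))
    m=(P[...,2]>.025)&(P[...,2]<.055)&(np.hypot(P[...,0]-.566,P[...,1]-.074)<.022); print(P[m].mean(0),m.sum())
    m=(P[...,2]>.022)&(P[...,2]<.042)&(abs(P[...,0]-.46)<.05)&(abs(P[...,1]+.21)<.06); A=P[m]*1000
    f=least_squares(lambda q:np.hypot(A[:,0]-q[0],A[:,1]-q[1])-60,[440,-240],loss='soft_l1'); print('hook axis',f.x,len(A))
```

```text
[0.5659 0.135 ] -94.83 eye [0.5608 0.0752 0.032 ] [-0.04 -0.42 -0.13 -1.   -0.07 -1.85 -1.07 -1.43 -1.25 -2.08  0.1 ]
[0.5629 0.1348] -94.93 eye [0.5578 0.0751 0.032 ] [ 0.02  0.54 -0.07  0.    0.03 -0.35 -0.04]
[0.5727 0.1326] -94.89 eye [0.5676 0.0728 0.032 ] [-0.21 -0.02  0.14  0.01  0.02]
flux/can/tile
[0.622 0.318 0.15 ]
[0.498 0.357 0.12 ]
[ 0.375 -0.091  0.006]
[ 0.678 -0.139  0.012]
t ((656.400146484375, 79.69805908203125), (30.224573135375977, 120.2665023803711), 43.40943908691406)
[0.55914433 0.0768602  0.04148634] 19
hook axis [ 442.63563636 -238.37521641] 111
s ((656.9397583007812, 78.49336242675781), (30.21567726135254, 123.64382934570312), 43.29227066040039)
[0.56169447 0.07506815 0.0380912 ] 27
hook axis [ 445.1982111  -241.94873024] 102
```

```bash
cat > fit.py <<'E'
from h import *
from scipy.optimize import least_squares
def T(p,q):
    c,n=np.cos(p[2]),np.sin(p[2]);return np.array([p[0]+c*q[0]-n*q[1],p[1]+n*q[0]+c*q[1],q[2]])
def fit(obs,p0,yaw=None):
    def res(p):
        r=[]
        for c,u,v,*q in obs: r+=list(proj(c,T(p,np.array(q)/1000))[0]-[u,v])
        if yaw: r.append((p[2]-np.radians(yaw))/np.radians(.5))
        return np.array(r)
    o=least_squares(res,p0); return o.x,o.fun
E
python3 - <<'E'
from fit import *
t=dict(np.load('pics/top0.npz'));s=dict(np.load('pics/scene0.npz'))
k=.43
J=[(t,215.9,191.6,41,-15,8),(t,236.7,193.4,106,-15,8),(t,221.4,186.1,60,0,46.5),(s,263.4,210.7,106,-15,8),(s,277.6,202,60,0,32)]
H=[(t,340.7,204.3,0,0,92),(t,306.3,224.6,-102.4,42.4,32),(s,169,226.9,0,0,92),(s,188,216.1,-102.4,42.4,32)]
for n,O,p0,y in(('jig',J,[.57,.134,-1.65],-94.9),('hook',H,[.49,-.277,-.65],None)):
    O=[(c,u-k,v-k,*q) for c,u,v,*q in O]
    for cam in (None,t,s):
        p,r=fit([o for o in O if cam is None or o[0] is cam],p0,y); print(n,p[:2].round(4),np.degrees(p[2]).round(2),r.round(2))
E
```

```text
jig [0.5661 0.1357] -94.89 [ 0.16 -0.04  0.07 -0.6   0.15 -0.85 -0.45 -1.08 -0.21 -1.03  0.03]
jig [0.5646 0.1361] -94.92 [ 0.03  0.45 -0.06 -0.1   0.02 -0.34 -0.04]
jig [0.5705 0.1331] -94.9 [-0.14 -0.02  0.14  0.01  0.01]
hook [ 0.4891 -0.2771] -37.93 [ 0.06 -0.33  0.27  0.27 -0.13 -0.49  0.36  0.21]
hook [ 0.4883 -0.277 ] -38.88 [ 0.05 -0.03 -0.06  0.03]
hook [ 0.4903 -0.2772] -36.87 [ 0.06 -0.24 -0.07  0.28]
```

```bash
cat > go.py <<'E'
from h import *
from scipy.spatial.transform import Rotation as R
def state():
    s=manip.sense();r=R.from_quat(s['tool_rot']);M=r.as_matrix()
    print('t',round(float(s['t']),2),'p',s['tcp_pos'].round(4),'tooly',round(float(np.degrees(np.arctan2(M[1,1],M[0,1]))),2),'q',s['q'].round(2),'F',s['force'].round(2),'gap',round(s['finger_gap'],3),'gf',round(s['gripper_force'],1))
    return s,r
def rows(p,r,wps,g):
    """wps: (x,y,z,tooly deg,n) world; straight line, linear yaw in given sense"""
    M=r.as_matrix();y=np.degrees(np.arctan2(M[1,1],M[0,1]));p=np.array(p)
    out=[]
    for X,Y,Z,W,n in wps:
        d=(np.array([X,Y,Z])-p)/n;dw=(W-y)/n
        for i in range(n):
            a=np.radians(y); B=np.array([[-np.sin(a),np.cos(a),0],[np.cos(a),np.sin(a),0],[0,0,-1]])
            B=B if i+len(out)>99 else np.array([[np.cos(a+np.pi/2),np.sin(a+np.pi/2),0],[np.cos(a),np.sin(a),0],[0,0,-1]])
            v=B@d; out.append([round(float(v[0]),4),round(float(v[1]),4),round(float(v[2]),4),0,0,round(float(-dw),2),g]);y+=dw;p=p+d
    for i in range(0,len(out),10): print(str(out[i:i+10]).replace(' ',''))
E
sed -i '/if i+len(out)>99/d; s/a=np.radians(y); B=.*/a=np.radians(y); B=np.array([[-np.sin(a),np.cos(a),0],[np.cos(a),np.sin(a),0],[0,0,-1]])/' go.py
python3 - <<'E'
from go import *
s,r=state(); print(r.as_matrix().round(3))
rows(s['tcp_pos'],r,[(.40,.30,.24,30,9),(.4891,-.2771,.17,-37.8,15),(.4891,-.2771,.0655,-37.8,5)],1)
E
```

```text
t 0.1 p [0.2092 0.5883 0.2444] tooly 70.41 q [ 1.05  0.53  1.43  0.    1.18 -0.18] F [-0.13  0.52 -0.4 ] gap 0.999 gf 0.0
[[-0.942  0.335 -0.001]
 [ 0.335  0.942 -0.002]
 [ 0.    -0.002 -1.   ]]
[[-0.0307,-0.0231,0.0005,0,0,4.49,1],[-0.0324,-0.0206,0.0005,0,0,4.49,1],[-0.0339,-0.018,0.0005,0,0,4.49,1],[-0.0352,-0.0153,0.0005,0,0,4.49,1],[-0.0363,-0.0125,0.0005,0,0,4.49,1],[-0.0372,-0.0096,0.0005,0,0,4.49,1],[-0.0378,-0.0067,0.0005,0,0,4.49,1],[-0.0382,-0.0037,0.0005,0,0,4.49,1],[-0.0384,-0.0007,0.0005,0,0,4.49,1],[-0.0363,-0.0141,0.0047,0,0,4.52,1]]
[[-0.0373,-0.0112,0.0047,0,0,4.52,1],[-0.0381,-0.0082,0.0047,0,0,4.52,1],[-0.0386,-0.0052,0.0047,0,0,4.52,1],[-0.0389,-0.0021,0.0047,0,0,4.52,1],[-0.0389,0.0009,0.0047,0,0,4.52,1],[-0.0387,0.004,0.0047,0,0,4.52,1],[-0.0383,0.007,0.0047,0,0,4.52,1],[-0.0376,0.01,0.0047,0,0,4.52,1],[-0.0367,0.013,0.0047,0,0,4.52,1],[-0.0356,0.0158,0.0047,0,0,4.52,1]]
[[-0.0342,0.0186,0.0047,0,0,4.52,1],[-0.0326,0.0212,0.0047,0,0,4.52,1],[-0.0309,0.0237,0.0047,0,0,4.52,1],[-0.0289,0.0261,0.0047,0,0,4.52,1],[-0.0,-0.0,0.0209,0,0,-0.0,1],[-0.0,-0.0,0.0209,0,0,-0.0,1],[-0.0,-0.0,0.0209,0,0,-0.0,1],[-0.0,-0.0,0.0209,0,0,-0.0,1],[-0.0,-0.0,0.0209,0,0,-0.0,1]]
```

>>> drive_tool([
  [-0.0307,-0.0231,0.0005,0,0,4.5,1],
  [-0.0324,-0.0206,0.0005,0,0,4.5,1],
  [-0.0339,-0.018,0.0005,0,0,4.5,1],
  [-0.0352,-0.0153,0.0005,0,0,4.5,1],
  [-0.0363,-0.0125,0.0005,0,0,4.5,1],
  [-0.0372,-0.0096,0.0005,0,0,4.5,1],
  [-0.0378,-0.0067,0.0005,0,0,4.5,1],
  [-0.0382,-0.0037,0.0005,0,0,4.5,1],
  [-0.0384,-0.0007,0.0005,0,0,4.5,1],
  [-0.0363,-0.0141,0.0047,0,0,4.5,1],
])

```text
t: 1.1
tcp_pos: [0.4086, 0.2611, 0.2365]
tool_rot: [0.536, 0.844, 0.002, 0.001]
force: [1.4, 0.2, 0.6]
finger_gap: 0.999
gripper_force: 0.0
```

>>> drive_tool([
  [-0.0373,-0.0112,0.0047,0,0,4.5,1],
  [-0.0381,-0.0082,0.0047,0,0,4.5,1],
  [-0.0386,-0.0052,0.0047,0,0,4.5,1],
  [-0.0389,-0.0021,0.0047,0,0,4.5,1],
  [-0.0389,0.0009,0.0047,0,0,4.5,1],
  [-0.0387,0.004,0.0047,0,0,4.5,1],
  [-0.0383,0.007,0.0047,0,0,4.5,1],
  [-0.0376,0.01,0.0047,0,0,4.5,1],
  [-0.0367,0.013,0.0047,0,0,4.5,1],
  [-0.0356,0.0158,0.0047,0,0,4.5,1],
])

```text
t: 2.1
tcp_pos: [0.465, -0.1244, 0.1887]
tool_rot: [0.818, 0.575, -0.0, -0.0]
force: [1.1, 0.8, 0.9]
finger_gap: 1.0
gripper_force: 0.0
```

>>> drive_tool([
  [-0.0342,0.0186,0.0047,0,0,4.5,0.3],
  [-0.0326,0.0212,0.0047,0,0,4.5,0.3],
  [-0.0309,0.0237,0.0047,0,0,4.5,0.3],
  [-0.0289,0.0261,0.0047,0,0,4.5,0.3],
  [0,0,0,0,0,0,0.3],
  [0,0,0,0,0,0,0.3],
])

```text
t: 2.7
tcp_pos: [0.4889, -0.2771, 0.1696]
tool_rot: [0.897, 0.441, -0.0, -0.001]
force: [0.1, -0.2, 0.2]
finger_gap: 0.65
gripper_force: 0.0
```

Run:
```python
from go import *
s,r=state()
rows(s['tcp_pos'],r,[(.4891,-.2771,.0655,-37.8,6)],.3)
```

```text
t 2.7 p [ 0.4889 -0.2771  0.1696] tooly -37.66 q [-0.71  0.54  1.66  0.    0.93 -0.06] F [ 0.08 -0.17  0.24] gap 0.65 gf 0.0
[[0.0,0.0,0.0173,0,0,0.02,0.3],[0.0,0.0,0.0173,0,0,0.02,0.3],[0.0,0.0,0.0173,0,0,0.02,0.3],[0.0,0.0,0.0173,0,0,0.02,0.3],[0.0,0.0,0.0173,0,0,0.02,0.3],[0.0,0.0,0.0173,0,0,0.02,0.3]]
```

>>> drive_tool([
  [0,0,0.02,0,0,0,0.3],
  [0,0,0.02,0,0,0,0.3],
  [0,0,0.02,0,0,0,0.3],
  [0,0,0.02,0,0,0,0.3],
  [0,0,0.014,0,0,0,0.3],
  [0,0,0.01,0,0,0,0.3],
  [0,0,0,0,0,0,0.3],
])

```text
t: 3.4
tcp_pos: [0.4887, -0.2755, 0.0652]
tool_rot: [0.897, 0.442, -0.001, -0.001]
force: [-0.3, 0.4, 0.1]
finger_gap: 0.65
gripper_force: 0.0
```

>>> drive_tool([
  [0,0,0,0,0,0,-0.4],
  [0,0,0,0,0,0,-1],
  [0,0,0,0,0,0,-1],
  [0,0,0,0,0,0,-1],
  [0,0,0,0,0,0,-1],
  [0,0,0,0,0,0,-1],
], newtons=60)

```text
t: 4.0
tcp_pos: [0.4899, -0.2772, 0.0673]
tool_rot: [0.897, 0.442, 0.0, 0.001]
force: [-0.7, -0.3, 6.5]
finger_gap: 0.182
gripper_force: 59.6
```

Run:
```python
from go import *
s,r=state()
rows(s['tcp_pos'],r,[(.4893,-.2771,.125,-37.7,3),(.44,.12,.125,100,17),(.44,.12,.0660,100,5)],-1)
```

```text
t 4.0 p [ 0.4899 -0.2772  0.0673] tooly -37.59 q [-0.71  0.71  1.72  0.    0.71 -0.06] F [-0.73 -0.28  6.47] gap 0.182 gf 59.6
[[-0.0001,-0.0002,-0.0192,0,0,0.04,-1],[-0.0001,-0.0002,-0.0192,0,0,0.04,-1],[-0.0001,-0.0002,-0.0192,0,0,0.04,-1],[0.0167,-0.0166,0.0,0,0,-8.1,-1],[0.0189,-0.0141,0.0,0,0,-8.1,-1],[0.0207,-0.0113,0.0,0,0,-8.1,-1],[0.0221,-0.0082,0.0,0,0,-8.1,-1],[0.023,-0.005,0.0,0,0,-8.1,-1],[0.0235,-0.0018,0.0,0,0,-8.1,-1],[0.0235,0.0016,0.0,0,0,-8.1,-1]]
[[0.023,0.0049,0.0,0,0,-8.1,-1],[0.0221,0.0081,0.0,0,0,-8.1,-1],[0.0208,0.0111,0.0,0,0,-8.1,-1],[0.019,0.0139,0.0,0,0,-8.1,-1],[0.0168,0.0164,0.0,0,0,-8.1,-1],[0.0144,0.0187,0.0,0,0,-8.1,-1],[0.0116,0.0205,0.0,0,0,-8.1,-1],[0.0086,0.0219,0.0,0,0,-8.1,-1],[0.0054,0.0229,0.0,0,0,-8.1,-1],[0.0021,0.0234,0.0,0,0,-8.1,-1]]
[[-0.0,-0.0,0.0118,0,0,-0.0,-1],[-0.0,-0.0,0.0118,0,0,-0.0,-1],[-0.0,-0.0,0.0118,0,0,-0.0,-1],[-0.0,-0.0,0.0118,0,0,-0.0,-1],[-0.0,-0.0,0.0118,0,0,-0.0,-1]]
```

>>> drive_tool([
  [0,0,-0.019,0,0,0,-1],
  [0,0,-0.019,0,0,0,-1],
  [0,0,-0.02,0,0,0,-1],
  [0.0167,-0.0166,0,0,0,-8.1,-1],
  [0.0189,-0.0141,0,0,0,-8.1,-1],
  [0.0207,-0.0113,0,0,0,-8.1,-1],
  [0.0221,-0.0082,0,0,0,-8.1,-1],
  [0.023,-0.005,0,0,0,-8.1,-1],
  [0.0235,-0.0018,0,0,0,-8.1,-1],
  [0.0235,0.0016,0,0,0,-8.1,-1],
])

```text
t: 5.0
tcp_pos: [0.468, -0.1119, 0.1237]
tool_rot: [0.578, 0.816, -0.0, -0.001]
force: [0.5, 1.2, -4.8]
finger_gap: 0.175
gripper_force: 58.8
```

>>> drive_tool([
  [0.023,0.0049,0,0,0,-8.1,-1],
  [0.0221,0.0081,0,0,0,-8.1,-1],
  [0.0208,0.0111,0,0,0,-8.1,-1],
  [0.019,0.0139,0,0,0,-8.1,-1],
  [0.0168,0.0164,0,0,0,-8.1,-1],
  [0.0144,0.0187,0,0,0,-8.1,-1],
  [0.0116,0.0205,0,0,0,-8.1,-1],
  [0.0086,0.0219,0,0,0,-8.1,-1],
  [0.0054,0.0229,0,0,0,-8.1,-1],
  [0.0021,0.0234,0,0,0,-8.1,-1],
])

```text
t: 6.0
tcp_pos: [0.4386, 0.1214, 0.1238]
tool_rot: [-0.091, 0.996, 0.0, -0.001]
force: [0.3, -0.2, -4.6]
finger_gap: 0.18
gripper_force: 58.9
```

>>> drive_tool([
  [0,0,0.01,0,0,0,-1],
  [0,0,0.01,0,0,0,-1],
  [0,0,0.01,0,0,0,-1],
  [0,0,0.01,0,0,0,-1],
  [0,0,0.006,0,0,0,-1],
  [0,0,0.004,0,0,0,-1],
  [0,0,0.003,0,0,0,-1],
  [0,0,0,0,0,0,-1],
])

```text
t: 6.8
tcp_pos: [0.4393, 0.1203, 0.071]
tool_rot: [-0.088, 0.996, 0.0, -0.0]
force: [0.4, -0.2, -4.6]
finger_gap: 0.18
gripper_force: 59.2
```

Run:
```python
from go import *
s,r=state()
```

```text
t 6.8 p [0.4393 0.1203 0.071 ] tooly 100.1 q [ 0.02  0.63  1.99 -0.    0.52 -1.73] F [ 0.38 -0.22 -4.62] gap 0.18 gf 59.2
```

>>> drive_tool([
  [0,0,0.002,0,0,0,-1],
  [0,0,0.001,0,0,0,-1],
  [0,0,0.0005,0,0,0,-1],
  [0,0,0.0005,0,0,0,-1],
  [0,0,0,0,0,0,-1],
])

```text
t: 7.3
tcp_pos: [0.4394, 0.1205, 0.0674]
tool_rot: [-0.088, 0.996, -0.0, 0.0]
force: [0.1, -0.0, -4.5]
finger_gap: 0.184
gripper_force: 59.2
```

>>> drive_tool([
  [0,0,0.0005,0,0,0,-1],
  [0,0,0.0005,0,0,0,-1],
  [0,0,0,0,0,0,-1],
])

```text
t: 7.6
tcp_pos: [0.4395, 0.1205, 0.0673]
tool_rot: [-0.088, 0.996, -0.0, 0.0]
force: [-1.0, 0.1, 7.2]
finger_gap: 0.183
gripper_force: 60.9
```

>>> drive_tool([
  [0,0,0,0,0,0,0.0],
  [0,0,0,0,0,0,0.3],
  [0,0,0,0,0,0,0.3],
  [0,0,0,0,0,0,0.3],
  [0,0,-0.02,0,0,0,0.3],
  [0,0,-0.03,0,0,0,0.3],
  [0,0,0,0,0,8.5,0.3],
  [0,0,0,0,0,8.5,0.3],
  [0,0,0,0,0,8.5,0.3],
  [0,0,0,0,0,8.5,0.3],
])

```text
t: 8.6
tcp_pos: [0.4393, 0.1205, 0.1163]
tool_rot: [0.21, 0.978, -0.0, 0.0]
force: [0.5, -0.0, -0.8]
finger_gap: 0.653
gripper_force: 0.0
```

>>> drive_tool([
  [0,0,0,0,0,8.5,0.3],
  [0,0,0,0,0,8.5,0.3],
  [0,0,0,0,0,8.5,0.3],
  [0,0,0,0,0,8.5,0.3],
  [0,0,0,0,0,8.5,0.3],
  [0,0,0,0,0,8.5,0.3],
  [0,0,0,0,0,8.5,0.3],
  [0,0,0,0,0,8.5,0.3],
  [0,0,0,0,0,8.5,0.3],
  [0,0,0,0,0,8.5,0.3],
])

```text
t: 9.6
tcp_pos: [0.4392, 0.1205, 0.1162]
tool_rot: [0.815, 0.579, -0.0, -0.0]
force: [0.1, -0.1, 0.2]
finger_gap: 0.652
gripper_force: 0.0
```

>>> drive_tool([
  [0,0,0,0,0,8.5,0.3],
  [0,0,0,0,0,8.5,0.3],
  [0,0,0,0,0,8.5,0.3],
  [0,0,0,0,0,8.5,0.3],
  [0,0,0,0,0,8.5,0.3],
  [0,0,0,0,0,8.5,0.3],
  [0,0,0,0,0,8.5,0.3],
  [0,0,0,0,0,1.5,0.3],
  [0,0,0,0,0,0,0.3],
])

```text
t: 10.5
tcp_pos: [0.4393, 0.1205, 0.1162]
tool_rot: [0.996, 0.089, -0.0, 0.0]
force: [-0.3, 0.1, 0.1]
finger_gap: 0.653
gripper_force: 0.0
```

Run:
```python
from go import *
from crop import *
s,r=state()
t=snap('top','top1');c=snap('scene','scene1')
u,v=proj(t,[.47,.09,.03])[0].astype(int);u2,v2=proj(c,[.44,.08,.05])[0].astype(int);print(u,v,u2,v2)
cv2.imwrite('pics/c3.png',np.hstack([crop(t['image'],u-28,v-35,57,75,7),crop(c['image'],u2-28,v2-35,57,75,7)]))
```

```text
t 10.5 p [0.4393 0.1205 0.1162] tooly -79.76 q [ 0.02  0.53  1.97 -0.    0.64  1.41] F [-0.3   0.13  0.09] gap 0.653 gf 0.0
217 215 252 177
```

View pics/c3.png

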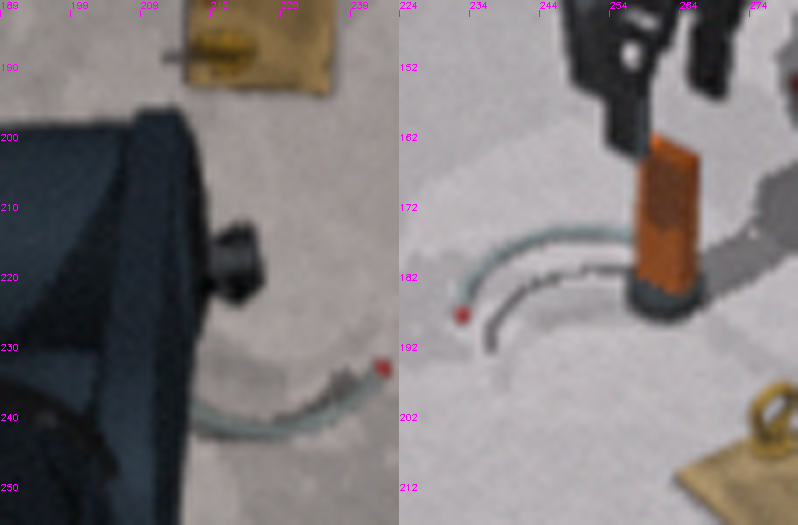

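Top: tip at (243.3,232.1). Scene: tip at (232.6,186.6), eye at (277.1,201.6); the hook is standing upright with the fingers clear of it. Next I'll compare the camera measurements against the robot's own.

Run:
```python
from fit import *
t=dict(np.load('pics/top1.npz'));s=dict(np.load('pics/scene1.npz'))
for c,u,v in((t,243.3,232.1),(s,232.6,186.6)): print('tip',ray(c,u,v,.032).round(4))
for y in(99,100.1,101): print('exp',y,T([.4395,.1205,np.radians(y)],[-.1024,.0424,.032]).round(4))
# top-camera depth-based ring and scene ring
for n,c in(('t',t),('s',s)):
    P=cloud(c);m=(P[...,2]>.022)&(P[...,2]<.042)&(abs(P[...,0]-.41)<.06)&(abs(P[...,1]-.07)<.06)
    A=P[m]*1000
    A=A[A[:,1]<105]; f=least_squares(lambda q:np.hypot(A[:,0]-q[0],A[:,1]-q[1])-60,[430,60],loss='soft_l1'); print(n,'axis',f.x,len(A),'z',A[:,2].mean())
    m=(P[...,2]>.015)&(P[...,2]<.055)&(np.hypot(P[...,0]-.56,P[...,1]-.075)<.022); print('eye',P[m].mean(0).round(4),m.sum())
print('exp axis',T([.4395,.1205,np.radians(100.1)],[-.06,0,.032]))
for c,u,v,z in((t,220.3,187,.037),(s,277.1,201.6,.032)): print('eye',ray(c,u,v,z).round(4))
```

```text
tip [0.416  0.0116 0.032 ]
tip [0.4139 0.0128 0.032 ]
exp 99 [0.4136 0.0127 0.032 ]
exp 100.1 [0.4157 0.0123 0.032 ]
exp 101 [0.4174 0.0119 0.032 ]
t axis [450.74492314  61.79937889] 79 z 34.56478199850423
eye [0.5595 0.0772 0.0345] 28
s axis [452.23317768  59.25520749] 64 z 33.93211795606606
eye [0.5615 0.0751 0.0323] 41
exp axis [0.450022   0.06142981 0.032     ]
eye [0.5558 0.0792 0.037 ]
eye [0.565  0.0727 0.032 ]
```

>>> drive_tool([
  [0,0,0.02,0,0,0,0.3],
  [0,0,0.016,0,0,0,0.3],
  [0,0,0.01,0,0,0,0.3],
  [0,0,0.005,0,0,0,0.3],
  [0,0,0,0,0,0,-0.4],
  [0,0,0,0,0,0,-1],
  [0,0,0,0,0,0,-1],
  [0,0,0,0,0,0,-1],
  [0,0,0,0,0,0,-1],
  [0,0,0,0,0,0,-1],
], newtons=100)

```text
t: 11.6
tcp_pos: [0.4399, 0.1206, 0.0659]
tool_rot: [0.996, 0.088, 0.001, 0.0]
force: [0.1, 1.3, 6.4]
finger_gap: 0.177
gripper_force: 97.9
```

Run:
```python
from go import *
s,r=state()
rows(s['tcp_pos'],r,[(.4395,.1205,.1,-79.8,2),(.5533,.1943,.1,-77.9,6),(.5533,.1943,.075,-77.9,2)],-1)
```

```text
t 11.6 p [0.4399 0.1206 0.0659] tooly -79.88 q [0.02 0.64 1.99 0.   0.51 1.42] F [0.09 1.29 6.37] gap 0.177 gf 97.9
[[-0.0002,-0.0,-0.017,0,0,-0.04,-1],[-0.0002,-0.0,-0.017,0,0,-0.04,-1],[0.0208,-0.0087,0.0,0,0,-0.32,-1],[0.0209,-0.0086,0.0,0,0,-0.32,-1],[0.0209,-0.0085,0.0,0,0,-0.32,-1],[0.021,-0.0084,0.0,0,0,-0.32,-1],[0.021,-0.0083,0.0,0,0,-0.32,-1],[0.0211,-0.0082,0.0,0,0,-0.32,-1],[-0.0,0.0,0.0125,0,0,-0.0,-1],[-0.0,0.0,0.0125,0,0,-0.0,-1]]
```

>>> drive_tool([
  [0,0,-0.017,0,0,0,-1],
  [0,0,-0.017,0,0,0,-1],
  [0.0208,-0.0087,0,0,0,-0.3,-1],
  [0.0209,-0.0086,0,0,0,-0.3,-1],
  [0.0209,-0.0085,0,0,0,-0.3,-1],
  [0.021,-0.0084,0,0,0,-0.3,-1],
  [0.021,-0.0083,0,0,0,-0.3,-1],
  [0.0211,-0.0082,0,0,0,-0.3,-1],
  [0,0,0.012,0,0,0,-1],
  [0,0,0.012,0,0,0,-1],
])

```text
t: 12.6
tcp_pos: [0.5523, 0.1939, 0.074]
tool_rot: [0.995, 0.104, -0.001, 0.0]
force: [-0.7, -0.0, -4.9]
finger_gap: 0.178
gripper_force: 98.3
```

>>> drive_tool([
  [0,0,0.004,0,0,0,-1],
  [0,0,0.002,0,0,0,-1],
  [0,0,0.001,0,0,0,-1],
  [0,0,0,0,0,0,-1],
  [0,0,0,0,0,0,-1],
])

```text
t: 13.1
tcp_pos: [0.5534, 0.1939, 0.0687]
tool_rot: [0.995, 0.104, 0.0, -0.0]
force: [-0.0, 0.0, -4.2]
finger_gap: 0.17
gripper_force: 98.2
```

Run:
```python
from go import *
from crop import *
s,r=state()
t=snap('top','top2');c=snap('scene','scene2')
u,v=proj(t,[.55,.09,.03])[0].astype(int);u2,v2=proj(c,[.55,.09,.03])[0].astype(int);print(u,v,u2,v2)
cv2.imwrite('pics/c4.png',np.hstack([crop(t['image'],u-20,v-25,40,60,10),crop(c['image'],u2-20,v2-30,40,60,10)]))
```

```text
t 13.1 p [0.5534 0.1939 0.0687] tooly -78.09 q [ 0.15  0.72  1.66 -0.    0.76  1.51] F [-0.01  0.02 -4.2 ] gap 0.17 gf 98.2
217 189 277 197
```

View pics/c4.png

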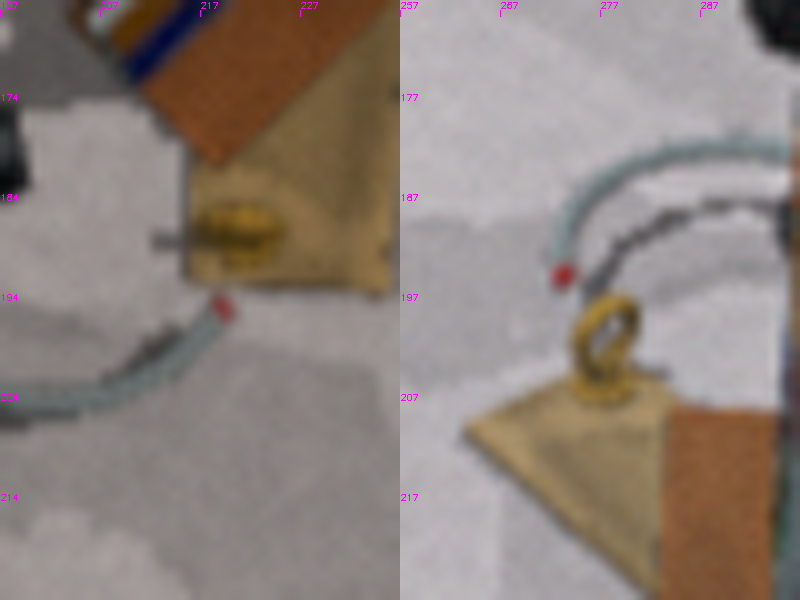

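Top: tip at (218.75,194.35), ring centred at u≈220.75. Scene: tip at (273,194.7), ring centred near (276.8,200). The tip stands just short of the eye. I'll overlay the model to check the alignment.

```bash
cat > ov.py <<'E'
from fit import *
from crop import crop
def jigpts():
    a=np.linspace(0,2*np.pi,40);o=[]
    for r in(7,14.5):
        for y in(-3.5,3.5): o.append(np.stack([60+r*np.cos(a),0*a+y,32+r*np.sin(a)],1)/1000)
    l=np.linspace(0,1,40)[:,None]
    A,B,C=np.array([[106,-15,8],[41,-15,8],[41,30,8]])/1000.
    o+=[A+(B-A)*l,B+(C-B)*l]
    return o
def hookpts(dz):
    a=np.radians(np.linspace(20,135,40)); return [np.stack([-60+60*np.cos(a),60*np.sin(a),32+0*a+dz],1)/1000]
def overlay(c,x0,y0,w,h,k,jig,hook,dz):
    im=crop(c['image'],x0,y0,w,h,k)
    for pts,p,col in((jigpts(),jig,(255,255,0)),(hookpts(dz),hook,(0,255,0))):
        for L in pts:
            q=proj(c,np.array([T(p,x) for x in L])); q=((q-[x0,y0]+.5)*k).astype(int)
            cv2.polylines(im,[q.reshape(-1,1,2)],False,col,1)
    return im
E
python3 - <<'E'
from ov import *
t=dict(np.load('pics/top2.npz'));s=dict(np.load('pics/scene2.npz'))
jig=[.5659,.1356,np.radians(-94.9)];hook=[.5534,.1939,np.radians(101.9)]
cv2.imwrite('pics/c5.png',np.hstack([overlay(t,197,174,40,30,10,jig,hook,2.8),overlay(s,257,184,40,30,10,jig,hook,2.8)]))
E
```

```text
(no output)
```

View pics/c5.png

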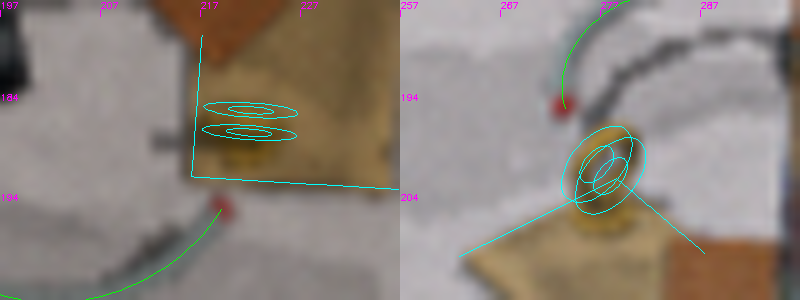

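```bash
cat > turn.py <<'E'
from go import *
O=np.array([.5651,.1370]);Y=-94.9;Z=.0675
def pose(th,O=O):
    a=Y+th-135; return (*(O+.06*np.array([np.cos(np.radians(a)),np.sin(np.radians(a))])),Z,(a-180)%360-360 if (a-180)%360>200 else (a-180)%360)
def where():
    s,r=state();M=r.as_matrix();y=np.degrees(np.arctan2(M[1,1],M[0,1]));th=(y+180+135-Y+180)%360-180
    p=s['tcp_pos'][:2]; a=np.radians(y+180); ax=p-.06*np.array([np.cos(a),np.sin(a)])
    j=np.radians(Y);F=s['force'][:2];print('theta',round(th,2),'axis err mm',((ax-O)*1e3).round(2),'Fjx',round(F@[np.cos(j),np.sin(j)],2),'Fjy',round(F@[-np.sin(j),np.cos(j)],2),'Mz',s['ft_torque'].round(3))
    return s,r,th
def turn(ths,n):
    s,r,th=where();w=[pose(a)+(n,) for a in ths]; print([tuple(np.round(x,4)) for x in w][-1]); rows(s['tcp_pos'],r,w,-1)
E
python3 - <<'E'
from turn import *
turn([-28,-24,-20,-16,-13,-10,-7,-4,-1,2,5,8,11,14,17,20,23,26],1)
E
```

```text
t 13.2 p [0.5535 0.1939 0.0688] tooly -78.09 q [ 0.15  0.72  1.66 -0.    0.76  1.51] F [-0.54 -0.06 -4.03] gap 0.174 gf 98.2
theta -28.19 axis err mm [ 0.78 -1.76] Fjx 0.11 Fjy -0.53 Mz [ 0.063 -0.    -0.002]
(np.float64(0.5102), np.float64(0.1613), np.float64(0.0675), np.float64(-23.9), np.float64(1.0))
[[-0.0006,-0.0019,0.0013,0,0,-0.19,-1],[-0.0042,0.0001,0.0,0,0,-4.0,-1],[-0.0042,0.0001,0.0,0,0,-4.0,-1],[-0.0042,0.0001,0.0,0,0,-4.0,-1],[-0.0031,0.0001,0.0,0,0,-3.0,-1],[-0.0031,0.0001,0.0,0,0,-3.0,-1],[-0.0031,0.0001,0.0,0,0,-3.0,-1],[-0.0031,0.0001,0.0,0,0,-3.0,-1],[-0.0031,0.0001,0.0,0,0,-3.0,-1],[-0.0031,0.0001,0.0,0,0,-3.0,-1]]
[[-0.0031,0.0001,0.0,0,0,-3.0,-1],[-0.0031,0.0001,0.0,0,0,-3.0,-1],[-0.0031,0.0001,0.0,0,0,-3.0,-1],[-0.0031,0.0001,0.0,0,0,-3.0,-1],[-0.0031,0.0001,0.0,0,0,-3.0,-1],[-0.0031,0.0001,0.0,0,0,-3.0,-1],[-0.0031,0.0001,0.0,0,0,-3.0,-1],[-0.0031,0.0001,0.0,0,0,-3.0,-1]]
```

>>> drive_tool([
  [-0.0006,-0.0019,0.0013,0,0,-0.2,-1],
  [-0.0042,0.0001,0,0,0,-4,-1],
  [-0.0042,0.0001,0,0,0,-4,-1],
  [-0.0042,0.0001,0,0,0,-4,-1],
  [-0.0031,0.0001,0,0,0,-3,-1],
  [0,0,0,0,0,0,-1],
])

```text
t: 13.8
tcp_pos: [0.5368, 0.1906, 0.067]
tool_rot: [0.972, 0.234, -0.0, -0.0]
force: [0.3, -0.2, -3.5]
finger_gap: 0.176
gripper_force: 98.2
```

Run:
```python
from turn import *
s,r,th=where()
from ov import *
t=snap('top','top3');c=snap('scene','scene3')
jig=[.5651,.1365,np.radians(-94.9)];p=s['tcp_pos'];M=r.as_matrix();hook=[p[0],p[1],np.arctan2(M[1,1],M[0,1])+np.pi]
L=lambda c,x,y:np.vstack([crop(c['image'],x,y,40,30,10),overlay(c,x,y,40,30,10,jig,hook,1.6)])
cv2.imwrite('pics/c6.png',np.hstack([L(t,197,174),L(c,257,184)]))
```

```text
t 13.8 p [0.5368 0.1906 0.067 ] tooly -62.88 q [0.15 0.71 1.7  0.   0.73 1.24] F [ 0.31 -0.15 -3.52] gap 0.176 gf 98.2
theta -12.98 axis err mm [-0.96  0.19] Fjx 0.12 Fjy 0.33 Mz [ 0.081 -0.059 -0.015]
```

View pics/c6.png

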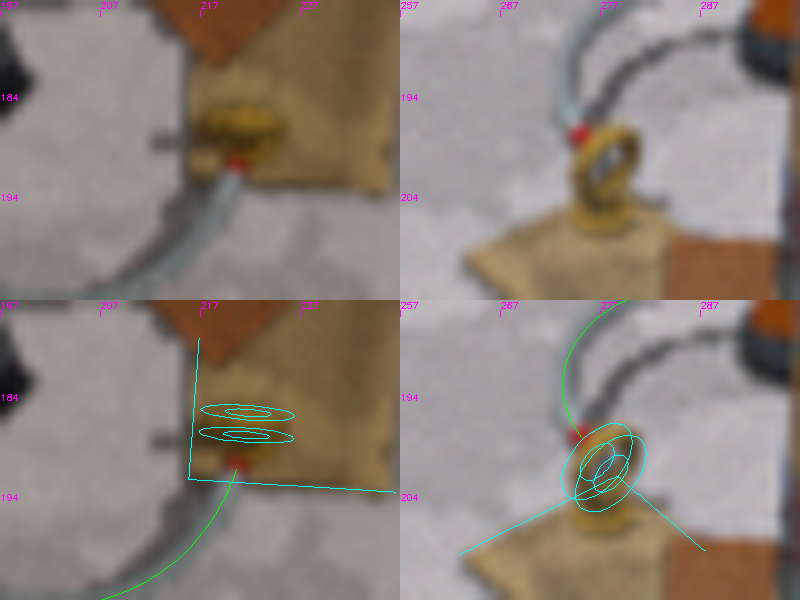

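Top: tip at (220.6,190.3), in line with the ring's centre. Scene: tip at (275,197.5), heading into the hole at about (277.7,200.5). I'll carry on slowly.

>>> drive_tool([
  [-0.003,0.0001,0,0,0,-3,-1],
  [-0.003,0.0001,0,0,0,-3,-1],
  [-0.003,0.0001,0,0,0,-3,-1],
  [0,0,0,0,0,0,-1],
])

```text
t: 14.3
tcp_pos: [0.5297, 0.1858, 0.067]
tool_rot: [0.951, 0.31, -0.0, -0.0]
force: [-1.3, 0.2, -4.1]
finger_gap: 0.172
gripper_force: 98.2
```

Run:
```python
from turn import *
turn([-4,-1,2,5,8,11,14,17,20,23],1)
```

```text
t 14.3 p [0.5297 0.1858 0.067 ] tooly -53.94 q [0.14 0.71 1.73 0.   0.71 1.08] F [-1.34  0.16 -4.09] gap 0.172 gf 98.2
theta -4.04 axis err mm [-0.07  0.25] Fjx -0.05 Fjy -1.35 Mz [0.105 0.028 0.038]
(np.float64(0.5116), np.float64(0.1641), np.float64(0.0675), np.float64(-26.9), np.float64(1.0))
[[-0.0001,0.0002,-0.0005,0,0,-0.04,-1],[-0.0031,0.0001,0.0,0,0,-3.0,-1],[-0.0031,0.0001,0.0,0,0,-3.0,-1],[-0.0031,0.0001,0.0,0,0,-3.0,-1],[-0.0031,0.0001,0.0,0,0,-3.0,-1],[-0.0031,0.0001,0.0,0,0,-3.0,-1],[-0.0031,0.0001,0.0,0,0,-3.0,-1],[-0.0031,0.0001,0.0,0,0,-3.0,-1],[-0.0031,0.0001,0.0,0,0,-3.0,-1],[-0.0031,0.0001,0.0,0,0,-3.0,-1]]
```

>>> drive_tool([
  [-0.001,0,0,0,0,-1,-1],
  [-0.001,0,0,0,0,-1,-1],
  [-0.001,0,0,0,0,-1,-1],
  [0,0,0,0,0,0,-1],
])

```text
t: 14.7
tcp_pos: [0.5274, 0.184, 0.067]
tool_rot: [0.942, 0.335, -0.0, -0.0]
force: [0.7, 0.3, -3.7]
finger_gap: 0.176
gripper_force: 98.2
```

Run:
```python
from turn import *
for i in range(3): where(); manip.snapshot('top')
```

```text
t 14.7 p [0.5274 0.184  0.067 ] tooly -50.87 q [0.14 0.7  1.73 0.   0.7  1.02] F [ 0.69  0.32 -3.66] gap 0.176 gf 98.2
theta -0.97 axis err mm [0.12 0.41] Fjx -0.38 Fjy 0.66 Mz [0.052 0.032 0.004]
t 14.75 p [0.5274 0.184  0.067 ] tooly -50.89 q [0.14 0.7  1.73 0.   0.7  1.02] F [ 0.09  0.11 -4.07] gap 0.171 gf 98.2
theta -0.99 axis err mm [0.19 0.44] Fjx -0.12 Fjy 0.08 Mz [ 0.036 -0.028  0.026]
t 14.8 p [0.5275 0.184  0.067 ] tooly -50.9 q [0.14 0.7  1.73 0.   0.7  1.02] F [ 0.14 -0.06 -3.93] gap 0.174 gf 98.2
theta -1.0 axis err mm [0.27 0.44] Fjx 0.04 Fjy 0.15 Mz [ 0.061 -0.055 -0.015]
```

>>> drive_tool([
  [-0.0031,0.0001,0,0,0,-3,-1],
  [-0.0031,0.0001,0,0,0,-3,-1],
  [-0.0031,0.0001,0,0,0,-3,-1],
  [-0.0031,0.0001,0,0,0,-3,-1],
  [0,0,0,0,0,0,-1],
])

```text
t: 15.35
tcp_pos: [0.5184, 0.175, 0.067]
tool_rot: [0.902, 0.431, -0.0, -0.0]
force: [0.2, 0.7, -3.5]
finger_gap: 0.176
gripper_force: 98.2
```

>>> drive_tool([
  [-0.0031,0.0001,0,0,0,-3,-1],
  [-0.0031,0.0001,0,0,0,-3,-1],
  [-0.0031,0.0001,0,0,0,-3,-1],
  [-0.0031,0.0001,0,0,0,-3,-1],
  [0,0,0,0,0,0,-1],
])

```text
t: 15.85
tcp_pos: [0.5121, 0.1646, 0.067]
tool_rot: [0.852, 0.523, -0.0, -0.0]
force: [0.2, 0.2, -4.0]
finger_gap: 0.173
gripper_force: 98.2
```

Run:
```python
from turn import *
turn([24,26,28,30,32,34,36,38,40,42],1)
```

```text
t 15.85 p [0.5121 0.1646 0.067 ] tooly -26.97 q [ 0.1   0.69  1.79 -0.    0.67  0.57] F [ 0.24  0.2  -4.  ] gap 0.173 gf 98.2
theta 22.93 axis err mm [0.44 0.38] Fjx -0.22 Fjy 0.22 Mz [ 0.041 -0.009 -0.013]
(np.float64(0.5057), np.float64(0.1452), np.float64(0.0675), np.float64(-7.9), np.float64(1.0))
[[-0.0017,-0.0002,-0.0005,0,0,-1.07,-1],[-0.0021,0.0,0.0,0,0,-2.0,-1],[-0.0021,0.0,0.0,0,0,-2.0,-1],[-0.0021,0.0,0.0,0,0,-2.0,-1],[-0.0021,0.0,0.0,0,0,-2.0,-1],[-0.0021,0.0,0.0,0,0,-2.0,-1],[-0.0021,0.0,0.0,0,0,-2.0,-1],[-0.0021,0.0,0.0,0,0,-2.0,-1],[-0.0021,0.0,0.0,0,0,-2.0,-1],[-0.0021,0.0,0.0,0,0,-2.0,-1]]
```

>>> drive_tool([
  [-0.0021,0,0,0,0,-2,-1],
  [-0.0021,0,0,0,0,-2,-1],
  [0,0,0,0,0,0,-1],
  [-0.0021,0,0,0,0,-2,-1],
  [-0.0021,0,0,0,0,-2,-1],
  [0,0,0,0,0,0,-1],
])

```text
t: 16.45
tcp_pos: [0.5088, 0.1571, 0.067]
tool_rot: [0.814, 0.581, 0.0, -0.0]
force: [0.2, 0.1, -4.6]
finger_gap: 0.175
gripper_force: 98.2
```

>>> drive_tool([
  [-0.001,0,0,0,0,-1,-1],
  [-0.001,0,0,0,0,-1,-1],
  [-0.001,0,0,0,0,-1,-1],
  [-0.001,0,0,0,0,-1,-1],
  [0,0,0,0,0,0,-1],
])

```text
t: 16.95
tcp_pos: [0.5074, 0.1531, 0.067]
tool_rot: [0.793, 0.61, -0.0, -0.0]
force: [0.1, -0.3, -3.2]
finger_gap: 0.174
gripper_force: 98.2
```

>>> drive_tool([
  [-0.0011,0,0,0,0,-1,-1],
  [-0.0011,0,0,0,0,-1,-1],
  [-0.0011,0,0,0,0,-1,-1],
  [-0.0011,0,0,0,0,-1,-1],
  [0,0,0,0,0,0,-1],
])

```text
t: 17.45
tcp_pos: [0.5065, 0.1488, 0.067]
tool_rot: [0.771, 0.637, -0.0, -0.0]
force: [0.2, 0.3, -4.6]
finger_gap: 0.174
gripper_force: 98.2
```

>>> drive_tool([
  [-0.0011,0,0,0,0,-1,-1],
  [-0.0011,0,0,0,0,-1,-1],
  [-0.0011,0,0,0,0,-1,-1],
  [-0.0011,0,0,0,0,-1,-1],
  [0,0,0,0,0,0,-1],
])

```text
t: 17.95
tcp_pos: [0.5057, 0.1445, 0.067]
tool_rot: [0.748, 0.664, -0.0, -0.0]
force: [0.3, -0.2, -3.6]
finger_gap: 0.175
gripper_force: 98.2
```

Run:
```python
from turn import *
turn([44,45,46,47,48],1)
```

```text
t 17.95 p [0.5057 0.1445 0.067 ] tooly -6.86 q [ 0.07  0.68  1.82 -0.    0.65  0.19] F [ 0.29 -0.24 -3.6 ] gap 0.175 gf 98.2
theta 43.04 axis err mm [0.19 0.28] Fjx 0.21 Fjy 0.31 Mz [-0.006 -0.013  0.035]
(np.float64(0.5051), np.float64(0.139), np.float64(0.0675), np.float64(-1.9), np.float64(1.0))
[[-0.0013,-0.0001,-0.0005,0,0,-0.96,-1],[-0.001,0.0,0.0,0,0,-1.0,-1],[-0.001,0.0,0.0,0,0,-1.0,-1],[-0.001,0.0,0.0,0,0,-1.0,-1],[-0.001,0.0,0.0,0,0,-1.0,-1]]
```

>>> drive_tool([
  [-0.0005,0,0,0,0,-0.5,-1],
  [-0.0005,0,0,0,0,-0.5,-1],
  [-0.0005,0,0,0,0,-0.5,-1],
  [-0.0005,0,0,0,0,-0.5,-1],
  [-0.0005,0,0,0,0,-0.5,-1],
  [-0.0005,0,0,0,0,-0.5,-1],
])

```text
t: 18.55
tcp_pos: [0.5055, 0.1416, 0.067]
tool_rot: [0.73, 0.683, -0.0, -0.0]
force: [0.2, 0.1, -4.0]
finger_gap: 0.173
gripper_force: 98.2
```

>>> drive_tool([
  [-0.0005,0,0,0,0,-0.5,-1],
  [-0.0005,0,0,0,0,-0.5,-1],
  [-0.0005,0,0,0,0,-0.5,-1],
  [-0.0005,0,0,0,0,-0.5,-1],
  [0,0,0,0,0,0,-1],
])

```text
t: 19.05
tcp_pos: [0.5054, 0.1396, 0.067]
tool_rot: [0.719, 0.695, -0.0, 0.0]
force: [0.4, 0.1, -5.2]
finger_gap: 0.178
gripper_force: 98.2
```

>>> drive_tool([
  [-0.0005,0,0,0,0,-0.5,-1],
  [-0.0005,0,0,0,0,-0.5,-1],
  [-0.0005,0,0,0,0,-0.5,-1],
  [0,0,0,0,0,0,-1],
])

```text
t: 19.45
tcp_pos: [0.5053, 0.1381, 0.067]
tool_rot: [0.709, 0.705, -0.0, 0.0]
force: [0.2, -0.3, -3.7]
finger_gap: 0.178
gripper_force: 98.2
```

Run:
```python
from turn import *
where()
```

```text
t 19.45 p [0.5053 0.1381 0.067 ] tooly -0.37 q [ 0.05  0.68  1.82 -0.    0.64  0.06] F [ 0.16 -0.3  -3.72] gap 0.178 gf 98.2
theta 49.53 axis err mm [0.25 0.67] Fjx 0.29 Fjy 0.18 Mz [ 0.095 -0.009 -0.013]
```

>>> drive_tool([
  [-0.0006,0,0,0,0,-0.5,-1],
  [-0.0006,0,0,0,0,-0.5,-1],
  [-0.0006,0,0,0,0,-0.5,-1],
  [0,0,0,0,0,0,-1],
])

```text
t: 19.85
tcp_pos: [0.5054, 0.1362, 0.067]
tool_rot: [0.7, 0.714, -0.0, -0.0]
force: [0.8, 0.1, -3.9]
finger_gap: 0.173
gripper_force: 98.2
```

>>> drive_tool([
  [-0.0006,0,0,0,0,-0.5,-1],
  [-0.0006,0,0,0,0,-0.5,-1],
  [0,0,0,0,0,0,-1],
])

```text
t: 20.15
tcp_pos: [0.5054, 0.1351, 0.067]
tool_rot: [0.694, 0.72, 0.0, 0.0]
force: [-0.5, 0.5, -4.2]
finger_gap: 0.174
gripper_force: 98.2
```

>>> drive_tool([
  [-0.0006,0,0,0,0,-0.5,-1],
  [-0.0006,0,0,0,0,-0.5,-1],
  [0,0,0,0,0,0,-1],
])

```text
t: 20.45
tcp_pos: [0.5054, 0.1338, 0.067]
tool_rot: [0.688, 0.726, -0.0, -0.0]
force: [0.0, 0.3, -4.0]
finger_gap: 0.176
gripper_force: 98.2
```

Run:
```python
from turn import *
where()
```

```text
t 20.45 p [0.5054 0.1338 0.067 ] tooly 3.13 q [ 0.04  0.68  1.82 -0.    0.64 -0.01] F [ 0.04  0.33 -4.01] gap 0.176 gf 98.2
theta 53.03 axis err mm [0.24 0.11] Fjx -0.33 Fjy 0.02 Mz [0.043 0.    0.026]
```

>>> drive_tool([
  [-0.0005,0,0,0,0,-0.5,-1],
  [-0.0005,0,0,0,0,-0.5,-1],
  [0,0,0,0,0,0,-1],
])

```text
t: 20.75
tcp_pos: [0.5055, 0.1329, 0.067]
tool_rot: [0.681, 0.732, 0.0, 0.0]
force: [-1.1, 0.2, -3.4]
finger_gap: 0.176
gripper_force: 98.2
```

>>> drive_tool([
  [-0.0005,0,0,0,0,-0.5,-1],
  [-0.0005,0,0,0,0,-0.5,-1],
  [0,0,0,0,0,0,-1],
])

```text
t: 21.05
tcp_pos: [0.5056, 0.1319, 0.067]
tool_rot: [0.675, 0.738, -0.0, 0.0]
force: [-0.4, 0.7, -4.0]
finger_gap: 0.175
gripper_force: 98.2
```

Run:
```python
from turn import *
where(); manip.snapshot('top'); where()
```

```text
t 21.05 p [0.5056 0.1319 0.067 ] tooly 5.13 q [ 0.04  0.68  1.83 -0.    0.64 -0.05] F [-0.38  0.73 -3.99] gap 0.175 gf 98.2
theta 55.03 axis err mm [0.25 0.22] Fjx -0.69 Fjy -0.44 Mz [0.035 0.072 0.024]
t 21.1 p [0.5056 0.1319 0.067 ] tooly 5.11 q [ 0.04  0.68  1.83  0.    0.64 -0.05] F [-0.46 -0.61 -3.88] gap 0.172 gf 98.2
theta 55.01 axis err mm [0.24 0.23] Fjx 0.65 Fjy -0.4 Mz [0.049 0.043 0.028]
```

>>> drive_tool([
  [-0.0005,0,0,0,0,-0.5,-1],
  [-0.0005,0,0,0,0,-0.5,-1],
  [0,0,0,0,0,0,-1],
])

```text
t: 21.4
tcp_pos: [0.5056, 0.1309, 0.067]
tool_rot: [0.668, 0.744, -0.0, -0.0]
force: [-0.3, -0.8, -4.5]
finger_gap: 0.172
gripper_force: 98.2
```

```bash
cat >> turn.py <<'E'
def avg(n=6):
    j=np.radians(Y);f=[];m=[]
    for i in range(n):
        s=manip.sense();f.append(s['force']);m.append(s['ft_torque']);manip.snapshot('top')
    f=np.mean(f,0);print('avg F',f.round(2),'Fjx',round(f[:2]@[np.cos(j),np.sin(j)],2),'Fjy',round(f[:2]@[-np.sin(j),np.cos(j)],2),'M',np.mean(m,0).round(3))
E
python3 - <<'E'
from turn import *
where();avg()
E
```

```text
t 21.4 p [0.5056 0.1309 0.067 ] tooly 6.13 q [ 0.04  0.68  1.83 -0.    0.64 -0.07] F [-0.3  -0.76 -4.48] gap 0.172 gf 98.2
theta 56.03 axis err mm [0.18 0.27] Fjx 0.78 Fjy -0.24 Mz [0.051 0.072 0.017]
avg F [ 0.07 -0.35 -4.15] Fjx 0.34 Fjy 0.1 M [ 0.01   0.044 -0.006]
```

Still no clear contact, so I'll continue in half-degree steps.

>>> drive_tool([
  [-0.0005,0,0,0,0,-0.5,-1],
  [-0.0005,0,0,0,0,-0.5,-1],
  [0,0,0,0,0,0,-1],
])

```text
t: 22.0
tcp_pos: [0.5056, 0.1298, 0.067]
tool_rot: [0.662, 0.75, -0.0, -0.0]
force: [0.2, -0.6, -3.9]
finger_gap: 0.175
gripper_force: 98.2
```

>>> drive_tool([
  [-0.0005,0,0,0,0,-0.5,-1],
  [-0.0005,0,0,0,0,-0.5,-1],
  [0,0,0,0,0,0,-1],
])

```text
t: 22.3
tcp_pos: [0.5056, 0.1287, 0.067]
tool_rot: [0.655, 0.755, -0.0, -0.0]
force: [-1.6, -2.7, -4.2]
finger_gap: 0.174
gripper_force: 98.3
```

Run:
```python
from turn import *
from crop import *
where();avg()
t=snap('top','top5');c=snap('scene','scene5')
u,v=proj(t,[.60,.09,.03])[0].astype(int);u2,v2=proj(c,[.6,.09,.03])[0].astype(int)
cv2.imwrite('pics/c7.png',np.hstack([crop(t['image'],u-20,v-30,40,60,10),crop(c['image'],u2-20,v2-30,40,60,10)]))
```

```text
t 22.3 p [0.5056 0.1287 0.067 ] tooly 8.11 q [ 0.03  0.68  1.83 -0.    0.64 -0.11] F [-1.62 -2.66 -4.15] gap 0.174 gf 98.3
theta 58.01 axis err mm [-0.06  0.15] Fjx 2.79 Fjy -1.39 Mz [-0.46   0.184 -0.254]
avg F [-1.08 -2.89 -3.95] Fjx 2.98 Fjy -0.83 M [-0.467  0.197 -0.308]
```

View pics/c7.png

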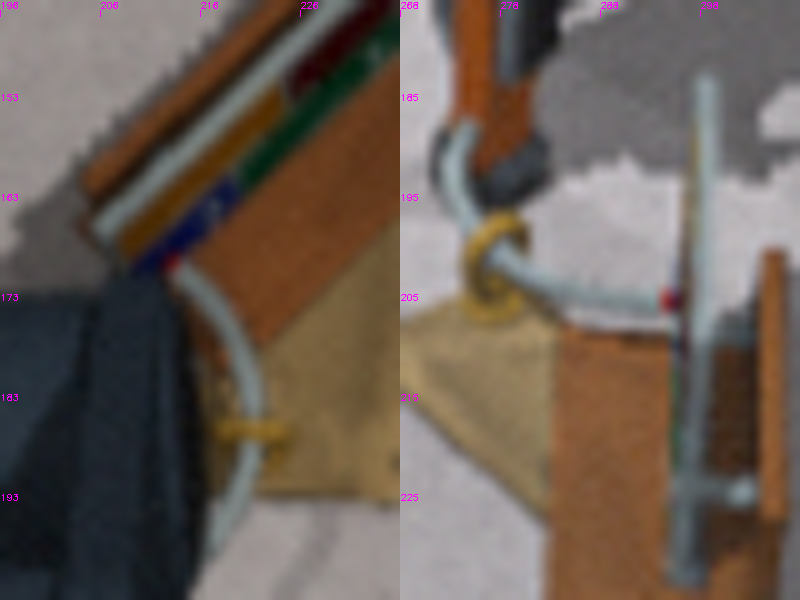

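Top: red tip at (213,169), against the panel. Scene: tip at (294.8,204.6), touching the glass, with the arm through the eye. Light contact of about 1.2 N, plus some lean on the eye, so I'll ease it slightly along jig +x while turning.

>>> drive_tool([
  [-0.0008,0,0,0,0,-0.4,-1],
  [-0.0006,0,0,0,0,-0.3,-1],
  [-0.0005,0,0,0,0,-0.3,-1],
  [0,0,0,0,0,0,-1],
  [0,0,0,0,0,0,-1],
])

```text
t: 23.2
tcp_pos: [0.5057, 0.1271, 0.067]
tool_rot: [0.649, 0.761, -0.0, -0.0]
force: [-2.5, -1.7, -3.5]
finger_gap: 0.176
gripper_force: 98.3
```

Run:
```python
from turn import *
where();avg()
```

```text
t 23.2 p [0.5057 0.1271 0.067 ] tooly 9.12 q [ 0.03  0.68  1.83  0.    0.64 -0.13] F [-2.55 -1.67 -3.53] gap 0.176 gf 98.3
theta 59.02 axis err mm [-0.13 -0.36] Fjx 1.88 Fjy -2.4 Mz [-0.442  0.418 -0.333]
avg F [-2.73 -1.88 -3.17] Fjx 2.11 Fjy -2.56 M [-0.405  0.456 -0.306]
```

>>> drive_tool([
  [-0.0003,0,0,0,0,-0.25,-1],
  [-0.0003,0,0,0,0,-0.2,-1],
  [0,0,0,0,0,0,-1],
  [0,0,0,0,0,0,-1],
  [0,0,0,0,0,0,-1],
])

```text
t: 24.0
tcp_pos: [0.5059, 0.1265, 0.0669]
tool_rot: [0.646, 0.764, -0.0, -0.0]
force: [-3.9, -2.4, -2.4]
finger_gap: 0.172
gripper_force: 98.3
```

Run:
```python
from turn import *
where();avg(8)
```

```text
t 24.0 p [0.5059 0.1265 0.0669] tooly 9.56 q [ 0.03  0.68  1.83  0.    0.64 -0.14] F [-3.89 -2.39 -2.44] gap 0.172 gf 98.3
theta 59.46 axis err mm [-0.02 -0.52] Fjx 2.71 Fjy -3.68 Mz [-0.423  0.713 -0.359]
avg F [-4.06 -1.64 -2.87] Fjx 1.98 Fjy -3.91 M [-0.356  0.694 -0.313]
```

>>> drive_tool([
  [0.0001,0,0,0,0,0.15,-1],
  [0,0,0,0,0,0,-1],
  [0,0,0,0,0,0,-1],
  [0,0,0,0,0,0,-1],
  [0,0,0,0,0,0,-1],
  [0,0,0,0,0,0,-1],
  [0,0,0,0,0,0,-1],
  [0,0,0,0,0,0,-1],
  [0,0,0,0,0,0,-1],
  [0,0,0,0,0,0,-1],
])

```text
t: 25.4
tcp_pos: [0.5061, 0.1266, 0.067]
tool_rot: [0.647, 0.763, -0.0, -0.0]
force: [-4.9, -1.6, -3.5]
finger_gap: 0.176
gripper_force: 98.3
```

Run:
```python
from turn import *
where();avg(12)
```

```text
t 25.4 p [0.5061 0.1266 0.067 ] tooly 9.41 q [ 0.03  0.68  1.83  0.    0.64 -0.13] F [-4.95 -1.64 -3.5 ] gap 0.176 gf 98.3
theta 59.31 axis err mm [ 0.22 -0.61] Fjx 2.06 Fjy -4.79 Mz [-0.247  0.912 -0.255]
avg F [-4.62 -1.11 -3.52] Fjx 1.5 Fjy -4.51 M [-0.227  0.887 -0.265]
```

>>> drive_tool([
  [0.0003,0,0,0,0,0.3,-1],
  [0.0002,0,0,0,0,0.2,-1],
  [0,0,0,0,0,0,-1],
  [0,0,0,0,0,0,-1],
  [0,0,0,0,0,0,-1],
])

```text
t: 26.5
tcp_pos: [0.5063, 0.1271, 0.067]
tool_rot: [0.65, 0.76, 0.0, 0.0]
force: [-3.4, -0.9, -5.6]
finger_gap: 0.169
gripper_force: 98.1
```

Run:
```python
from turn import *
where();avg(10);avg(10);where()
```

```text
t 26.5 p [0.5063 0.1271 0.067 ] tooly 8.92 q [ 0.03  0.68  1.83 -0.    0.64 -0.12] F [-3.43 -0.9  -5.6 ] gap 0.169 gf 98.1
theta 58.82 axis err mm [ 0.51 -0.65] Fjx 1.19 Fjy -3.34 Mz [-0.182  0.799 -0.23 ]
avg F [-3.37 -1.64 -4.83] Fjx 1.92 Fjy -3.22 M [-0.227  0.814 -0.265]
avg F [-3.09 -1.33 -4.63] Fjx 1.59 Fjy -2.96 M [-0.299  0.751 -0.244]
t 27.5 p [0.5063 0.127  0.067 ] tooly 8.92 q [ 0.03  0.68  1.83 -0.    0.64 -0.12] F [-3.54 -0.89 -4.71] gap 0.176 gf 98.1
theta 58.82 axis err mm [ 0.43 -0.65] Fjx 1.19 Fjy -3.45 Mz [-0.3    0.735 -0.301]
```

>>> drive_tool([
  [0.0003,0,0,0,0,0.25,-1],
  [0.0003,0,0,0,0,0.25,-1],
  [0.0002,0,0,0,0,0.2,-1],
  [0,0,0,0,0,0,-1],
  [0,0,0,0,0,0,-1],
  [0,0,0,0,0,0,-1],
])

```text
t: 28.1
tcp_pos: [0.5062, 0.1279, 0.067]
tool_rot: [0.655, 0.756, 0.0, 0.0]
force: [-3.1, -0.2, -5.9]
finger_gap: 0.173
gripper_force: 98.1
```

Run:
```python
from turn import *
where();avg(8)
```

```text
t 28.1 p [0.5062 0.1279 0.067 ] tooly 8.22 q [ 0.03  0.68  1.83  0.    0.64 -0.11] F [-3.11 -0.19 -5.91] gap 0.173 gf 98.1
theta 58.12 axis err mm [ 0.45 -0.51] Fjx 0.46 Fjy -3.09 Mz [-0.168  0.631 -0.203]
avg F [-2.74 -0.98 -4.65] Fjx 1.21 Fjy -2.65 M [-0.117  0.621 -0.163]
```

>>> drive_tool([
  [0.0003,0,0,0,0,0.25,-1],
  [0.0003,0,0,0,0,0.25,-1],
  [0,0,0,0,0,0,-1],
  [0,0,0,0,0,0,-1],
])

```text
t: 28.9
tcp_pos: [0.5063, 0.1285, 0.0671]
tool_rot: [0.658, 0.753, 0.0, 0.0]
force: [-1.6, -0.3, -4.5]
finger_gap: 0.174
gripper_force: 98.1
```

Run:
```python
from turn import *
where();avg(8)
```

```text
t 28.9 p [0.5063 0.1285 0.0671] tooly 7.72 q [ 0.03  0.68  1.83 -0.    0.64 -0.1 ] F [-1.63 -0.32 -4.54] gap 0.174 gf 98.1
theta 57.62 axis err mm [ 0.65 -0.49] Fjx 0.46 Fjy -1.6 Mz [-0.152  0.46  -0.132]
avg F [-1.78 -0.94 -4.47] Fjx 1.09 Fjy -1.69 M [-0.144  0.417 -0.144]
```

>>> drive_tool([
  [0,0,0.0004,0,0,0,-1],
  [0,0,0.0004,0,0,0,-1],
  [0,0,0.0002,0,0,0,-1],
  [0,0,0,0,0,0,-1],
  [0,0,0,0,0,0,-1],
])

```text
t: 29.8
tcp_pos: [0.5063, 0.1284, 0.0661]
tool_rot: [0.658, 0.753, 0.0, 0.0]
force: [-1.5, -1.4, -3.3]
finger_gap: 0.175
gripper_force: 98.3
```

>>> drive_tool([
  [0,0,0.0003,0,0,0,-1],
  [0,0,0,0,0,0,-1],
  [0,0,0,0,0,0,-1],
])

```text
t: 30.1
tcp_pos: [0.5063, 0.1284, 0.066]
tool_rot: [0.658, 0.753, 0.0, 0.0]
force: [-1.7, -1.4, 0.5]
finger_gap: 0.177
gripper_force: 98.8
```

Run:
```python
from turn import *
where();avg(4)
```

```text
t 30.1 p [0.5063 0.1284 0.066 ] tooly 7.72 q [ 0.03  0.68  1.83 -0.    0.63 -0.1 ] F [-1.72 -1.44  0.53] gap 0.177 gf 98.8
theta 57.62 axis err mm [ 0.67 -0.56] Fjx 1.58 Fjy -1.6 Mz [-0.379  0.227 -0.211]
avg F [-1.41 -2.28  0.67] Fjx 2.39 Fjy -1.21 M [-0.352  0.23  -0.177]
```

>>> drive_tool([
  [0,0,0,0,0,0,-1],
  [0,0,0,0,0,0,-1],
  [0,0,0,0,0,0,-1],
], newtons=20)

```text
t: 30.6
tcp_pos: [0.5063, 0.1284, 0.066]
tool_rot: [0.658, 0.753, 0.0, 0.0]
force: [-1.2, -2.3, 4.4]
finger_gap: 0.175
gripper_force: 98.8
```

>>> drive_tool([
  [0,0,0,0,0,0,-0.6],
  [0,0,0,0,0,0,-0.4],
  [0,0,0,0,0,0,-0.1],
  [0,0,0,0,0,0,-0.1],
  [0,0,0,0,0,0,-0.1],
])

```text
t: 31.1
tcp_pos: [0.5061, 0.1286, 0.0657]
tool_rot: [0.658, 0.753, 0.0, 0.0]
force: [0.5, 0.0, 0.5]
finger_gap: 0.449
gripper_force: 0.0
```

Run:
```python
from turn import *
where();avg(2)
t=snap('top','top6');c=snap('scene','scene6')
from ov import *
cv2.imwrite('pics/c8.png',np.hstack([crop(t['image'],196,143,40,60,10),crop(c['image'],268,175,40,60,10)]))
```

```text
t 31.1 p [0.5061 0.1286 0.0657] tooly 7.73 q [ 0.03  0.68  1.83  0.    0.63 -0.1 ] F [0.51 0.01 0.54] gap 0.449 gf 0.0
theta 57.63 axis err mm [ 0.42 -0.37] Fjx -0.05 Fjy 0.51 Mz [-0.053 -0.009  0.   ]
avg F [ 0.5  -0.41  0.22] Fjx 0.36 Fjy 0.53 M [-0.014 -0.011  0.013]
```

View pics/c8.png

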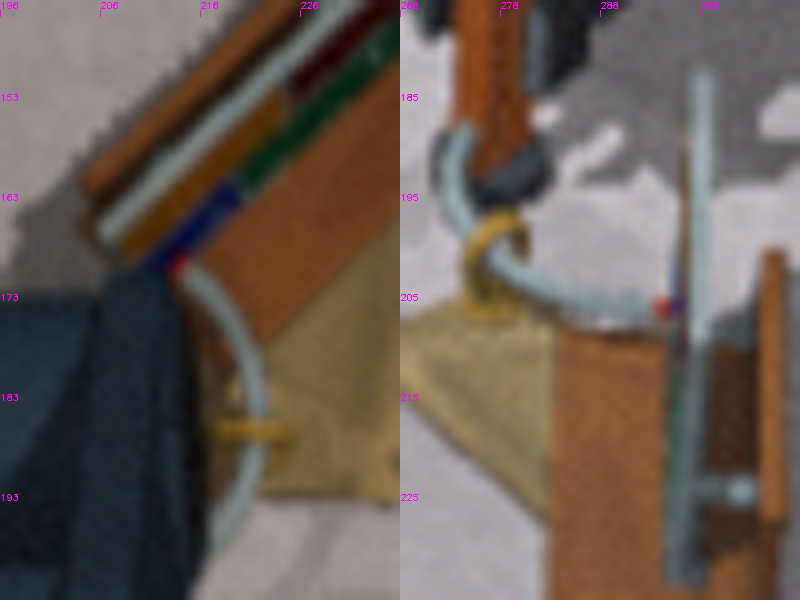

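Tip at about (294.5,205.2) in scene and (214,169) in top, against the blue piece, with the arm through the eye. I'll check the panel's deflection by sub-pixel correlation to confirm contact, then lift clear.

```bash
cat > defl.py <<'E'
import numpy as np,cv2,sys
f=lambda n:cv2.cvtColor(np.load(f'pics/{n}.npz')['image'],cv2.COLOR_RGB2GRAY).astype('f4')
def sh(cam,a,b,x0,y0,w,h):
    A,B=f(cam+a)[y0:y0+h,x0:x0+w],f(cam+b)[y0:y0+h,x0:x0+w]
    big=lambda I:cv2.resize(I,None,fx=10,fy=10,interpolation=cv2.INTER_CUBIC)
    A,B=big(A),big(B); r=cv2.matchTemplate(B,A[20:-20,20:-20],cv2.TM_CCOEFF_NORMED); _,m,_,l=cv2.minMaxLoc(r)
    return (l[0]-20)/10,(l[1]-20)/10,round(m,3)
for b in sys.argv[1:]:
    print(b,'scene glass',sh('scene','2',b,285,175,20,18),'cradle',sh('scene','2',b,296,198,14,25),'top glass',sh('top','2',b,212,140,24,24))
E
python3 defl.py 3 5 6
```

```text
3 scene glass (-1.2, -0.2, 0.615) cradle (0.0, 0.0, 0.998) top glass (0.0, 0.0, 0.998)
5 scene glass (0.7, 0.9, 0.289) cradle (0.1, 0.0, 0.988) top glass (-0.2, -0.3, 0.978)
6 scene glass (0.2, 0.0, 0.255) cradle (0.0, 0.0, 0.992) top glass (0.0, -0.1, 0.991)
```

>>> drive_tool([
  [0,0,-0.005,0,0,0,-0.1],
  [0,0,-0.015,0,0,0,-0.1],
  [0,0,-0.03,0,0,0,-0.1],
  [0,0,-0.04,0,0,0,-0.1],
  [0,0,-0.04,0,0,0,-0.1],
  [0,-0.03,-0.01,0,0,0,-0.1],
  [0,-0.03,0,0,0,0,-0.1],
  [0,0,0,0,0,0,-0.1],
])

```text
t: 32.1
tcp_pos: [0.4414, 0.1204, 0.2062]
tool_rot: [0.658, 0.753, -0.002, -0.002]
force: [0.7, 0.2, -0.6]
finger_gap: 0.451
gripper_force: 0.0
```

```bash
python3 - <<'E'
from turn import *
where()
t=snap('top','top7');c=snap('scene','scene7')
from ov import *
cv2.imwrite('pics/c9.png',np.hstack([crop(t['image'],190,150,40,60,10),crop(c['image'],262,160,40,60,10)]))
E
python3 defl.py 7
```

```text
t 32.1 p [0.4414 0.1204 0.2062] tooly 7.73 q [ 0.02  0.37  1.88 -0.    0.9  -0.11] F [ 0.67  0.21 -0.6 ] gap 0.451 gf 0.0
theta 57.63 axis err mm [-64.27  -8.57] Fjx -0.26 Fjy 0.65 Mz [ 0.029  0.022 -0.026]
7 scene glass (1.7, 0.2, 0.254) cradle (0.0, 0.0, 0.994) top glass (0.0, -0.1, 0.992)
```

View pics/c9.png

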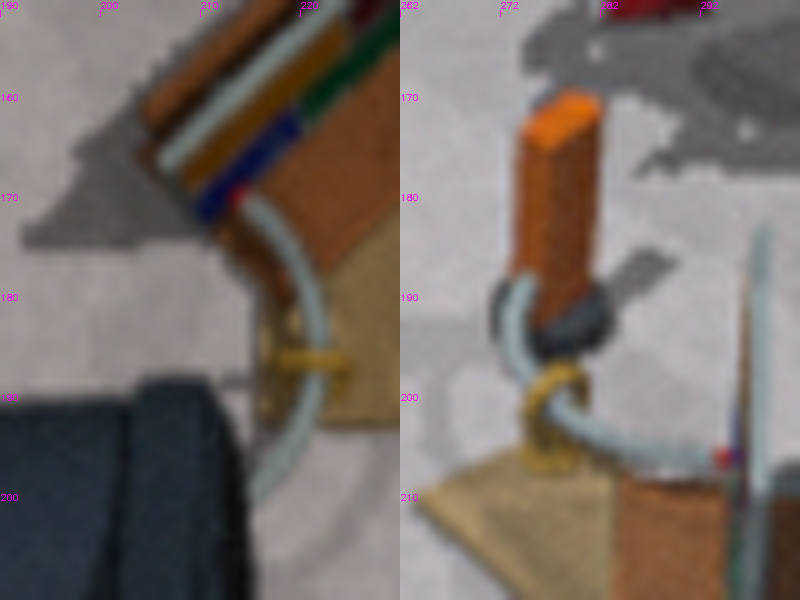

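Run:
```python
from h import *
g=lambda I:cv2.cvtColor(I,cv2.COLOR_RGB2GRAY).astype('f4')
now=np.mean([g(manip.snapshot('top')['image']) for _ in range(6)],0).astype('f4')
L=lambda n:g(np.load(f'pics/{n}.npz')['image'])
def ecc(A,B,x0,y0,w,h):
    W=np.eye(2,3,dtype='f4');c,W=cv2.findTransformECC(A[y0:y0+h,x0:x0+w],B[y0:y0+h,x0:x0+w],W,cv2.MOTION_TRANSLATION,(3,200,1e-6),None,3);return W[:,2].round(3),round(c,4)
ref=((L('top2')+L('top3')+L('top1'))/3).astype('f4')
# glass region: upper part of panel away from tip; ref: box/tray objects nearby
for n,B in(('top1',L('top1')),('top3',L('top3')),('top5',L('top5')),('top6',L('top6')),('now',now)):
    print(n,'glass',ecc(ref,B,218,139,18,17),'crate(fixed)',ecc(ref,B,155,75,75,45),'plate corner',ecc(ref,B,228,160,18,40))
```

```text
top1 glass (array([-0.02 ,  0.023], dtype=float32), 0.9996) crate(fixed) (array([0.054, 0.009], dtype=float32), 0.999) plate corner (array([ 0.026, -0.005], dtype=float32), 0.9998)
top3 glass (array([0.002, 0.002], dtype=float32), 0.9998) crate(fixed) (array([-0.009, -0.01 ], dtype=float32), 0.9996) plate corner (array([-0.013,  0.009], dtype=float32), 0.9996)
top5 glass (array([-0.372, -0.299], dtype=float32), 0.9035) crate(fixed) (array([ 0.011, -0.005], dtype=float32), 0.999) plate corner (array([-0.149,  0.051], dtype=float32), 0.9876)
top6 glass (array([-0.025, -0.039], dtype=float32), 0.9966) crate(fixed) (array([ 0.004, -0.013], dtype=float32), 0.999) plate corner (array([-0.18 ,  0.067], dtype=float32), 0.9869)
now glass (array([ 0.001, -0.066], dtype=float32), 0.9971) crate(fixed) (array([0.061, 0.049], dtype=float32), 0.9978) plate corner (array([-0.181,  0.081], dtype=float32), 0.9856)
```

```bash
python3 -c "
from station import manip
print(manip.sign_off())"
```

```text
the job is handed in; nothing more can be done
None
```

I pressed the hook's tip on the glass, estimated at about 4 to 7 N for over two seconds. It now stands upright on its foot, through the eye. The tip looks in contact in the final pictures, but any remaining pressure is too slight to confirm. The job is handed in after about 32 s.

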